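Clear the used slide mailers into the locking discard bin

TASK

Slide the discard bin's lid all the way open, squeezing its red thumb release button in while it slides, and let it lock there; then tip the mailers out of the white scoop into the bin and put every other teal slide mailer on the bench in as well. When all are in, set the empty scoop back level on its blue mat, and only then slide the lid fully shut in the same way and let it lock. Leave the eyepiece, the objective case and the petri dish alone.

Things in the scene. Friction and masses are not known exactly. Their poses are not given: they have to be found in the camera images.
- bin: Discard bin, fixed: 180 (x) x 320 (y) mm, 140 mm high to the rim, with 10 mm high aluminium rails on both long upper edges. Origin: centre of its underside; z up, +y is the way the lid opens. The -y half is the yellow open-topped compartment (red panel on its front); the +y half is a closed grey housing over which the lid parks. A rack of dark teeth runs inside the front (-x) rail.
- bin_mouth (a point): Centre of the compartment's mouth at rim height, at (0, -77, 140) mm in the bin's frame; axes as the bin's. Inside, the compartment measures 160 mm (bin x -80..80) by 150 mm (bin y -150..0), floor at bin z 6 mm; the rails beside the mouth reach z 150 mm.
- lid (a joint): Position of the sliding white lid along the bin's +y, m: 0 = fully closed, 0.156 = fully open (mouth clear but for its last 4 mm at +y). Whenever the release button is out, a pin locks the lid, every 19.5 mm and at both ends, with about 2 mm of play. About 2 N moves it while the button is held in.
- lid_grip (a point): Centre of the black upright grip on the lid, at the middle of the release button's height, 35 mm above the rim (175 mm over the bench); axes as the bin's, moves with the lid. The grip is 24 mm thick (bin x), 60 mm long (bin y), from 148 to 196 mm over the bench, with bare flat lid on both sides.
- release (a joint): Red thumb button on the -x face of the lid's grip, m pressed in (towards bin +x): 0 = out, locked; 0.008 = fully in; lid free beyond 0.0055. Spring 2.4 N at first, 7.2 N fully in. 28 mm long (bin y), 24 mm high, centred at lid_grip's height; squeezing grip and button across bin x closes from 34 to 26 mm. Let go between notches, it stays part-way in until the pin meets a notch.
- mat: Thin blue mat, 150 (x) x 210 (y) mm, 3 mm thick, fixed to the bench, origin at the centre of its underside: the place of the scoop.
- scoop: White plastic scoop tray, loose, about 100 g, 110 (x) x 170 (y) mm, origin at the centre of its underside (3 mm above the bench on its mat), z up. Floor 3 mm thick, side walls and back wall 28 mm high; the front, at its +y end, is open with no lip. It starts on the mat with two mailers lying in it.
- scoop_grip (a point): Centre of the gripping part of the scoop's upright back tab, at (0, -79, 46) mm in the scoop's frame; axes as the scoop's. The tab is 12 mm thick (scoop y), 60 mm wide (scoop x) and its top is 62 mm over the scoop's underside.
- scoop_lip (a point): Middle of the scoop's open front edge, on its floor, at (0, 85, 3) mm in the scoop's frame; axes as the scoop's. With the scoop tipped by about 70 degrees, front down, the mailers slide out over it.
- eyepiece: Black spare microscope eyepiece, 38 mm across and 52 mm tall, standing upright, origin at its foot. Bystander.
- case: Dark objective case with grey lid, 37 mm across and 62 mm tall, standing upright, origin at its foot. Bystander.
- petri: Red petri dish, 58 mm across and 14 mm high, origin at its underside. Bystander.
- mailer_0_centre (a point): Centre (7 mm over its underside) of a teal slide mailer, a closed flat box 35 (x) x 92 (y) x 14 (z) mm, 30 g. Starts lying in the scoop, long side along the scoop's y.
- mailer_1_centre (a point): Centre (7 mm over its underside) of a teal slide mailer, a closed flat box 35 (x) x 92 (y) x 14 (z) mm, 30 g. Starts lying in the scoop, long side along the scoop's y.
- mailer_2_centre (a point): Centre (7 mm over its underside) of a teal slide mailer, a closed flat box 35 (x) x 92 (y) x 14 (z) mm, 30 g. Starts flat on the bench, or is absent (from two to four of mailers 2 to 5 are there).
- mailer_3_centre (a point): Centre (7 mm over its underside) of a teal slide mailer, a closed flat box 35 (x) x 92 (y) x 14 (z) mm, 30 g. Starts flat on the bench, or is absent (from two to four of mailers 2 to 5 are there).
- mailer_4_centre (a point): Centre (7 mm over its underside) of a teal slide mailer, a closed flat box 35 (x) x 92 (y) x 14 (z) mm, 30 g. Starts flat on the bench, or is absent (from two to four of mailers 2 to 5 are there).
- mailer_5_centre (a point): Centre (7 mm over its underside) of a teal slide mailer, a closed flat box 35 (x) x 92 (y) x 14 (z) mm, 30 g. Starts flat on the bench, or is absent (from two to four of mailers 2 to 5 are there).
Mind the look-alikes: they are no part of the job. What is shaped like the part that bears mailer_5_centre but pink is not meant.

How it is judged:
By the outcome, as a careful person would: the job done as asked, in the order asked, and still so for the second after the job is handed in, with the robot touching nothing.
Of mailer_2, mailer_3, mailer_4, mailer_5 only 2 to 4 are there at a start; the rules pass over those that are not, and their reading is None.
At some moment in a run one of mailer_2, mailer_3, mailer_4, mailer_5 may be knocked a few centimetres aside while the robot is not near it.
It also fails if it takes over 200 s, if anything falls off the work surface, if the arm or the gripper's body presses on something with over 40 N, if the wrist force passes 120 N, or if a joint passes its speed limit or range.

ROBOT

A 7-joint arm with a two-finger parallel gripper is mounted at the origin on a cart in front of the work surface, level with it; the furniture and walls round the work are solid. World frame = base frame: x ahead of the robot, y to its left, z up, the work surface at z = 0. Lengths are in m, angles in degrees, forces in N, time in s.
With the tool pointing down it reaches from about 0.4 to 0.85 m from the base axis. Payload 4.5 kg.
Tool frame: the origin (TCP) lies on the centre line of the jaws, within the pads' length; the fingertips stand 25 mm ahead of it and the grasp point (between the pads) lies 6 mm ahead of it; z points along the fingers, y is the line along which they close (so a half turn about z gives the same grasp; the last joint's range is limited). The gripper opens to 85 mm and grips with 20 to 120 N. Pads are 22 mm wide; open, the fingers measure 114 mm over their backs; the gripper's body (76 mm by 85 mm) begins 54 mm behind the grasp point. The pads swing forward as they close: fully open they stand 13 mm farther back than shut.
Start: joints at [-74.095, 39.483, -11.15, 89.685, 9.013, 51.709, -12.324], TCP at [0.151, 0.607, 0.232] pointing down, gripper open.
Joint ranges: [-172.22, 172.22], [-26.19, 119.32], [-84.43, 86.54], [7.71, 146.69], [-57.33, 237.33], [2.42, 119.75], [-152.13, 152.13]. Speed limits (degrees/s): [147.25, 147.25, 180, 180, 180, 180, 180].

INTERFACE

Orientations are given as [roll, pitch, yaw] about the fixed x, y, z axes, in that order (R = Rz(yaw) Ry(pitch) Rx(roll)).
In Python, from rig import read_state, read_camera, finish_job, trace gives the robot as it stands.
- The arm moves only by the tool step_arm, never from a script. Its argument "plan" is a list of rows, each an object of numbers: "dx", "dy", "dz": the shift along the world's x, y, z in mm; "rx", "ry", "rz": the turn, a rotation vector about the world's x, y, z in rad; "hand": the opening in per cent of the stroke, from 0 (shut) to 100 (fully open). A call has 1 to 8 rows; each row is the pose to reach, as a shift and turn from the pose commanded when the call began; what a row does not reach only later rows make up. A row lasts 1/12 s, in which the tool goes at most 41.7 mm and 7.16 degrees, less where a joint would pass 70% of its speed; a pose out of reach is approached as far as the arm can. A call with a gripper value outside its range is refused whole. The fingers move at their own pace and stop on an object; "squeeze" is the grip in N (left out, the last holds). Time passes only in rows, so rows that repeat a pose let the fingers close. It gives the time, the measured TCP pose, the force, the opening and the grip force at its end, in the units of the state.
- read_state(): the state, without advancing time (a new reading comes with each control period).
- read_camera(name): name is "side" or "top"; returns a dict with "image" (420x560x3 uint8, red, green, blue), "fx", "fy", "cx", "cy" (pixels), "extrinsics" (4x4, takes a point from camera to world coordinates). Camera axes: x right, y up, looking along -z (the intrinsics and any distortion apply to the point x, -y, -z); pixel columns grow to the right and rows downward; lengths in m; the calibration is good to about 2 mm. A picture is of the moment at which its call begins. There is no depth.
- finish_job(): hands the job in; it is judged then, once.
Trained networks look in a picture, given as the dict that the camera call returned (one of the last four; its "shot" number tells which), for a name from the list of things; names that differ only in an ending like _2 or _b are one class to them, and where a whole thing is asked for, a point or a joint stands for the part that bears it (a point fixed in the world has none). Each returns a list of dicts, best first, with "conf" (0 to 1); they miss things now and then, are a little off and sometimes report something else, mostly with a low value. They report only what shows in the picture. A call takes as long as a camera call. They do not tell look-alikes from the thing itself.
- trace(query, picture): "mask" (420x560 bool, what is visible of it) and "uv" ([column, row] in pixels, amid what is visible of it).
The state is a dict: "clock": time; "q": joint angles; "dq": joint speeds; "joint_torque": joint torques, N m; "tool_pos": TCP position; "orientation": TCP orientation; "contact_force": force on the tool from outside, world axes, zero at the start; "ft_torque": the same for the moment, N m; "finger_gap": opening from 0.0 (shut) to 1.0 (fully open); "finger_force": force on a finger pad.
Only numpy, scipy, OpenCV 4.12 (cv2) and the standard library are available. Lean on these libraries where they do the work, as an engineer would, in place of code of your own. Each camera call takes 0.05 s, during which the arm holds its last target. There are 200 camera calls.

## Working session

There is one attempt and no reset: what is moved stays moved. The work goes in short steps, Python scripts to look and compute and a tool call to move; the robot and the scene stay as the last step left them, time stands still between calls to the robot, and variables do not carry over. Pictures are saved under pics/ and viewed, at most 14 in all, crops included, and the job is handed in when it is done.

Besides the shell and the picture viewer there is one more tool, called after "Emit:" in YAML: its name, and indented under it one key for each argument. step_arm: Moves the arm, as the interface text tells. Its arguments: {"type":"object","properties":{"plan":{"type":"array"},"squeeze":{"type":"number"}},"required":["plan"]}

```bash
ls; mkdir -p pics; cat > h.py <<'E'
import numpy as np, cv2
from rig import read_state, read_camera, finish_job, trace
def ray(p,uv):
    E=np.array(p["extrinsics"]); d=np.array([(uv[0]-p["cx"])/p["fx"],-(uv[1]-p["cy"])/p["fy"],-1.])
    return E[:3,3],E[:3,:3]@d
def at(p,uv,z):
    o,d=ray(p,uv); return o+d*(z-o[2])/d[2]
def proj(p,X):
    E=np.array(p["extrinsics"]); c=E[:3,:3].T@(np.array(X)-E[:3,3])
    return np.array([p["cx"]+p["fx"]*c[0]/-c[2],p["cy"]-p["fy"]*c[1]/-c[2]])
def save(p,n,s=1.4): cv2.imwrite("pics/"+n,cv2.resize(p["image"][...,::-1],None,fx=s,fy=s))
def rect(p,mask,z):
    n,l,st,_=cv2.connectedComponentsWithStats(mask.astype(np.uint8)); out=[]
    for i in range(1,n):
        if st[i,4]<60: continue
        c=np.argwhere(l==i)[:,::-1]
        P=np.array([at(p,u,z)[:2] for u in c])*1000
        r=cv2.minAreaRect(P.astype(np.float32)); b=cv2.boxPoints(r)
        e=[b[1]-b[0],b[2]-b[1]]; e=max(e,key=np.linalg.norm)
        out.append((np.round(r[0]),np.round(r[1]),round(np.degrees(np.arctan2(e[1],e[0]))%180,1),np.round(c.mean(0)),np.median(p["image"][c[:,1],c[:,0]],axis=0)))
    return out
E
python3 - <<'E'
from h import *
for n in("top","side"):
    p=read_camera(n); save(p,n+"0.png"); print(n,{k:p[k] for k in p if k not in("image",)})
    for q,z in(("mailer_2_centre",.014),("bin",.14),("scoop",.03),("mat",.003),("lid_grip",.196),("eyepiece",.05),("case",.06),("petri",.014)):
        for r in trace(q,p):
            print(q,round(r["conf"],2),np.round(r["uv"]),rect(p,r["mask"],z) if n=="top" else "")
print(read_state())
E
```

```text
pics
top {'fx': 410.2202561302941, 'fy': 410.2202561302941, 'cx': 284.1178764232887, 'cy': 204.13539531018375, 'extrinsics': array([[ 2.22267274e-02,  9.85169407e-01, -1.70138802e-01,
         3.30821889e-01],
       [-9.99744460e-01,  2.26039085e-02,  2.79957421e-04,
        -1.25076139e-02],
       [ 4.12160741e-03,  1.70089103e-01,  9.85420068e-01,
         1.17440290e+00],
       [ 0.00000000e+00,  0.00000000e+00,  0.00000000e+00,
         1.00000000e+00]]), 'shot': 1}
scoop 0.9 [364. 236.] [(array([ 443., -206.]), array([179., 111.]), np.float32(86.3), array([358., 237.]), array([156., 144., 128.]))]
mat 0.71 [332. 255.] [(array([ 437., -195.]), array([215., 153.]), np.float32(84.9), array([338., 244.]), array([ 33.,  67., 119.]))]
lid_grip 0.7 [238. 153.] [(array([629., 107.]), array([153., 152.]), np.float32(4.6), array([237., 152.]), array([161., 147., 130.]))]
lid_grip 0.31 [365. 236.] [(array([ 426., -177.]), array([155.,  98.]), np.float32(85.8), array([357., 236.]), array([153., 141., 125.]))]
eyepiece 0.47 [132. 216.] [(array([482., 405.]), array([42., 39.]), np.float32(
[... 1030 characters left out ...]
0.9, 'q': array([-74.09491276,  39.47910948, -11.14979279,  89.6865591 ,
         9.01236492,  51.71034464, -12.32472308]), 'dq': array([ 0.040535  ,  0.02584584, -0.03185287, -0.11317936, -0.07298099,
       -0.07162776,  0.08561854]), 'joint_torque': array([ 1.75499113e-04, -5.39534211e+01, -1.26669120e+00, -1.58882600e+01,
        1.00057790e-02,  1.48020776e-03,  4.07924873e-06]), 'tool_pos': array([0.150846  , 0.60653427, 0.23234704]), 'orientation': array([ 1.79994636e+02, -4.06954771e-04,  1.66032437e+02]), 'contact_force': array([ 0.06060689,  0.84237895, -0.8802075 ]), 'ft_torque': array([-0.01200577,  0.00094211, -0.01463139]), 'finger_force': 0.0, 'finger_gap': 0.9980902767760536}
```

View pics/top0.png

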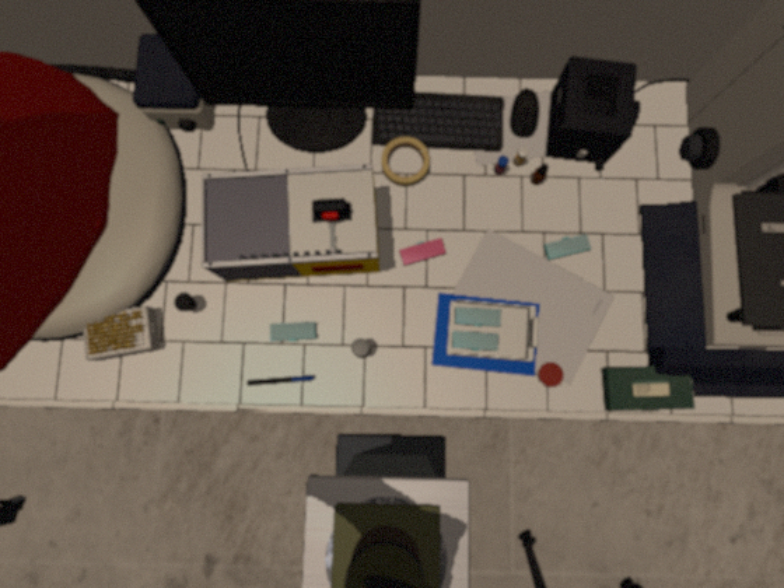

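View pics/side0.png

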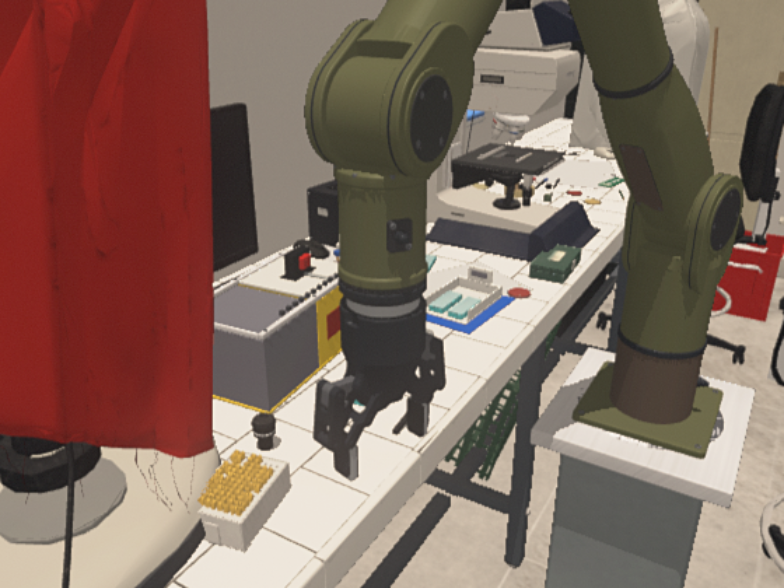

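The top view shows the bin, with the lid closed and the yellow half at image right (world −y), around (290,220). The scoop with two mailers is at (490,330). Teal mailers lie on the bench at (294,331) and (567,247), and the pink look-alike is at (422,250).

```bash
python3 - <<'E'
from h import *
p=read_camera("top"); im=p["image"]
hsv=cv2.cvtColor(im,cv2.COLOR_RGB2HSV)
m=cv2.inRange(hsv,(75,40,70),(105,255,255))
for r in rect(p,m,.014): print("teal",r)
m=cv2.inRange(hsv,(106,120,60),(125,255,255))
for r in rect(p,m,.003): print("blue",r)
m=(cv2.inRange(hsv,(0,150,90),(8,255,255))|cv2.inRange(hsv,(172,150,90),(180,255,255)))
for r in rect(p,m,.175): print("red",r)
a=im[110:205,135:280]; b=im[200:275,300:395]
cv2.imwrite("pics/c1.png",cv2.resize(a[...,::-1],None,fx=5.5,fy=5.5,interpolation=2))
cv2.imwrite("pics/c2.png",cv2.resize(b[...,::-1],None,fx=7,fy=7,interpolation=2))
E
```

```text
blue (array([ 438., -194.]), array([205., 144.]), np.float32(84.9), array([335., 247.]), array([ 25.,  63., 119.]))
red (array([ 356., -278.]), array([33., 37.]), np.float32(91.3), array([393., 267.]), array([103.,  37.,  27.]))
```

View pics/c1.png

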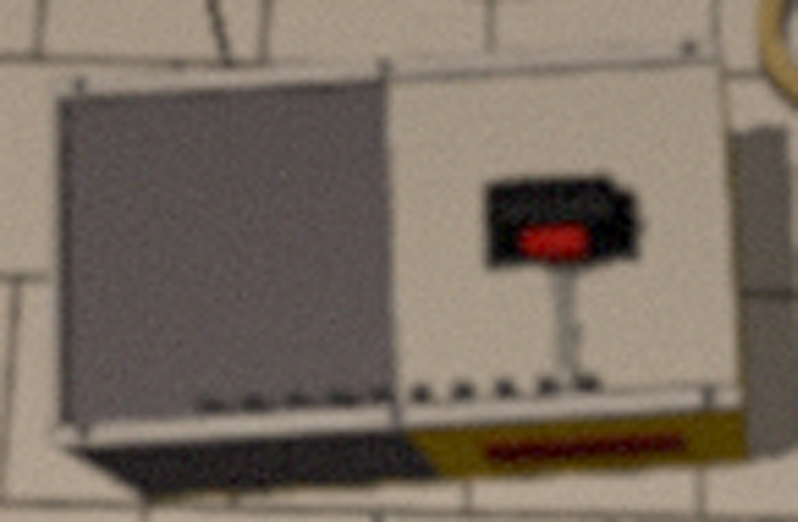

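View pics/c2.png

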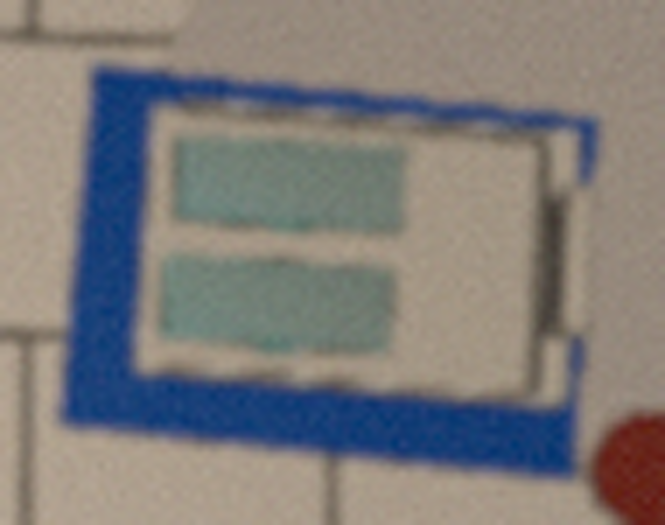

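The crops show the rail corners clearly. The grip is black with the red button at (555,242) in c1. The scoop's open end faces world +y, and its tab top is at about (576,260) in c2.

```bash
cat >> h.py <<'E'
def teal(p):
    hsv=cv2.cvtColor(p["image"],cv2.COLOR_RGB2HSV)
    return cv2.morphologyEx(cv2.inRange(hsv,(70,28,60),(105,255,255)),cv2.MORPH_OPEN,np.ones((3,3)))
E
python3 - <<'E'
from h import *
p=read_camera("top")
A=lambda c,r,z: np.round(at(p,(c/5.5+135-.4,r/5.5+110-.4),z)*1000)[:2]
B=lambda c,r,z: np.round(at(p,(c/7+300-.4,r/7+200-.4),z)*1000)[:2]
print("bin z150 FL,FR,NR,NL",[A(*u,.15) for u in((60,86),(718,48),(742,402),(58,440))])
print("grip top far edge z196",A(488,180,.196),A(612,178,.196),"button",A(555,242,.175), "btn ends",A(518,242,.175),A(590,240,.175))
print("lid edge",A(388,85,.145),A(400,400,.145))
print("tab top",B(576,260,.065),B(576,185,.065),B(580,336,.065))
print("scoop floor/walls", [B(*u,.031) for u in((150,95),(548,130),(535,400))],"lip",B(137,375,.006),B(152,100,.006))
print("mat",[B(*u,.003) for u in((95,68),(597,120),(575,472),(63,422))])
for r in rect(p,teal(p),.014): print("teal",r)
for q in("mailer_2_centre","mailer_3_centre"):
    for r in trace(q,p): print(r["conf"],r["uv"],rect(p,r["mask"],.014))
for X in([.61,.1,.175],): print(proj(p,X))
E
```

```text
bin z150 FL,FR,NR,NL [array([709., 355.]), array([735.,  42.]), array([562.,  26.]), array([537., 342.])]
grip top far edge z196 [652. 142.] [654.  86.] button [630. 113.] btn ends [630. 130.] [631.  97.]
lid edge [715. 200.] [561. 186.]
tab top [ 439. -280.] [ 468. -280.] [ 409. -281.]
scoop floor/walls [array([ 505., -117.]), array([ 494., -278.]), array([ 386., -271.])] lip [ 394. -115.] [ 507. -121.]
mat [array([520., -97.]), array([ 503., -304.]), array([ 359., -293.]), array([374., -86.])]
teal (array([ 468., -148.]), array([17., 29.]), np.float32(91.3), array([331., 228.]), array([112. , 130.5, 122.5]))
[240.24943199 161.37942656]
```

Emit:
step_arm:
  plan:
    - {"dx": 20,"dy": -20,"dz": 30,"rz": -0.1}
    - {"dx": 40,"dy": -40,"dz": 60,"rz": -0.2}
    - {"dx": 65,"dy": -65,"dz": 90,"rz": -0.3}
    - {"dx": 90,"dy": -90,"dz": 100,"rz": -0.4}
    - {"dx": 118,"dy": -118,"dz": 100,"rz": -0.5}
    - {"dx": 146,"dy": -146,"dz": 100,"rz": -0.6}
    - {"dx": 174,"dy": -174,"dz": 100,"rz": -0.7}
    - {"dx": 202,"dy": -202,"dz": 100,"rz": -0.8}

```text
schema error: expected keys dx, dy, dz, rx, ry, rz, hand
```

```bash
python3 - <<'E'
from h import *
s=read_state(); print({k:np.round(s[k],3) for k in("clock","q","tool_pos","orientation","contact_force")})
p=read_camera("top"); im=p["image"]; hsv=cv2.cvtColor(im,cv2.COLOR_RGB2HSV)
print(hsv[236,210],hsv[176,405],im[236,210],im[176,405],im[240,230])
m=cv2.morphologyEx(cv2.inRange(hsv,(60,18,60),(110,255,255)),cv2.MORPH_OPEN,np.ones((3,3)))
for r in rect(p,m,.014): print(r)
E
```

```text
{'clock': np.float64(1.1), 'q': array([-74.096,  39.485, -11.15 ,  89.686,   9.012,  51.708, -12.324]), 'tool_pos': array([0.151, 0.607, 0.232]), 'orientation': array([ 1.79997e+02, -1.00000e-03,  1.66033e+02]), 'contact_force': array([-1.32 , -0.646, -0.437])}
[ 66  29 125] [ 63  22 116] [111 125 114] [106 116 107] [173 166 147]
(array([ 612., -357.]), array([27., 82.]), np.float32(91.3), array([401., 179.]), array([108., 121., 111.]))
(array([ 438., -191.]), array([198., 141.]), np.float32(85.3), array([334., 249.]), array([ 24.,  63., 119.]))
(array([ 470., -160.]), array([31., 60.]), np.float32(91.3), array([335., 227.]), array([113., 128., 118.]))
(array([429., 197.]), array([28., 85.]), np.float32(91.3), array([210., 238.]), array([113., 126., 116.]))
(array([ 422., -159.]), array([64., 31.]), np.float32(86.5), array([334., 243.]), array([113., 128., 118.]))
```

Emit:
step_arm:
  plan:
    - {"dx": 20,"dy": -20,"dz": 30,"rx": 0,"ry": 0,"rz": -0.1,"hand": 100}
    - {"dx": 40,"dy": -40,"dz": 60,"rx": 0,"ry": 0,"rz": -0.2,"hand": 100}
    - {"dx": 65,"dy": -65,"dz": 80,"rx": 0,"ry": 0,"rz": -0.3,"hand": 100}
    - {"dx": 90,"dy": -90,"dz": 100,"rx": 0,"ry": 0,"rz": -0.4,"hand": 100}
    - {"dx": 118,"dy": -118,"dz": 100,"rx": 0,"ry": 0,"rz": -0.5,"hand": 100}
    - {"dx": 146,"dy": -146,"dz": 100,"rx": 0,"ry": 0,"rz": -0.6,"hand": 100}
    - {"dx": 174,"dy": -174,"dz": 100,"rx": 0,"ry": 0,"rz": -0.7,"hand": 100}
    - {"dx": 202,"dy": -202,"dz": 100,"rx": 0,"ry": 0,"rz": -0.8,"hand": 100}

```text
clock: 1.82
tool_pos: [0.3539, 0.4031, 0.3328]
orientation: [179.9, -0.0, 119.9]
contact_force: [1.7, 0.1, 0.2]
finger_gap: 0.998
finger_force: 0.0
```

```bash
python3 - <<'E'
from h import *
s=read_state(); print({k:np.round(s[k],3) for k in("clock","q","tool_pos","orientation","contact_force")})
E
```

```text
{'clock': np.float64(1.817), 'q': array([-54.372,  25.844,   1.142,  97.387,  -0.598,  56.72 , -23.086]), 'tool_pos': array([0.354, 0.403, 0.333]), 'orientation': array([ 1.7995e+02, -2.4000e-02,  1.1993e+02]), 'contact_force': array([1.656, 0.079, 0.184])}
```

Emit:
step_arm:
  plan:
    - {"dx": 28,"dy": -28,"dz": 0,"rx": 0,"ry": 0,"rz": -0.06,"hand": 100}
    - {"dx": 56,"dy": -56,"dz": 0,"rx": 0,"ry": 0,"rz": -0.12,"hand": 100}
    - {"dx": 84,"dy": -84,"dz": 0,"rx": 0,"ry": 0,"rz": -0.18,"hand": 100}
    - {"dx": 112,"dy": -112,"dz": 0,"rx": 0,"ry": 0,"rz": -0.24,"hand": 100}
    - {"dx": 140,"dy": -140,"dz": 0,"rx": 0,"ry": 0,"rz": -0.3,"hand": 100}
    - {"dx": 168,"dy": -168,"dz": 0,"rx": 0,"ry": 0,"rz": -0.36,"hand": 100}
    - {"dx": 196,"dy": -196,"dz": 0,"rx": 0,"ry": 0,"rz": -0.4,"hand": 100}
    - {"dx": 224,"dy": -224,"dz": 0,"rx": 0,"ry": 0,"rz": -0.44,"hand": 100}

```text
clock: 2.48
tool_pos: [0.5779, 0.1791, 0.3325]
orientation: [180.0, -0.0, 94.9]
contact_force: [0.4, 0.9, 0.5]
finger_gap: 1.001
finger_force: 0.0
```

Emit:
step_arm:
  plan:
    - {"dx": 25,"dy": -25,"dz": 0,"rx": 0,"ry": 0,"rz": 0,"hand": 100}
    - {"dx": 50,"dy": -50,"dz": -10,"rx": 0,"ry": 0,"rz": 0,"hand": 100}
    - {"dx": 61,"dy": -65,"dz": -40,"rx": 0,"ry": 0,"rz": 0,"hand": 100}
    - {"dx": 61,"dy": -65,"dz": -75,"rx": 0,"ry": 0,"rz": 0,"hand": 100}
    - {"dx": 61,"dy": -65,"dz": -75,"rx": 0,"ry": 0,"rz": 0,"hand": 100}

```text
clock: 2.9
tool_pos: [0.634, 0.1132, 0.2506]
orientation: [-179.3, 0.1, 94.8]
contact_force: [-2.2, 0.6, -0.7]
finger_gap: 1.001
finger_force: 0.0
```

```bash
python3 - <<'E'
from h import *
s=read_state(); print({k:np.round(s[k],3) for k in("clock","q","tool_pos","orientation","contact_force")})
p=read_camera("side"); cv2.imwrite("pics/s1.png",cv2.resize(p["image"][80:340,80:420,::-1],None,fx=2.2,fy=2.2))
E
```

```text
{'clock': np.float64(2.9), 'q': array([-18.592,  40.356,   8.29 ,  84.7  ,  -6.438,  56.166,  -3.763]), 'tool_pos': array([0.634, 0.113, 0.251]), 'orientation': array([-1.79253e+02,  1.10000e-01,  9.48280e+01]), 'contact_force': array([-2.235,  0.633, -0.722])}
```

View pics/s1.png

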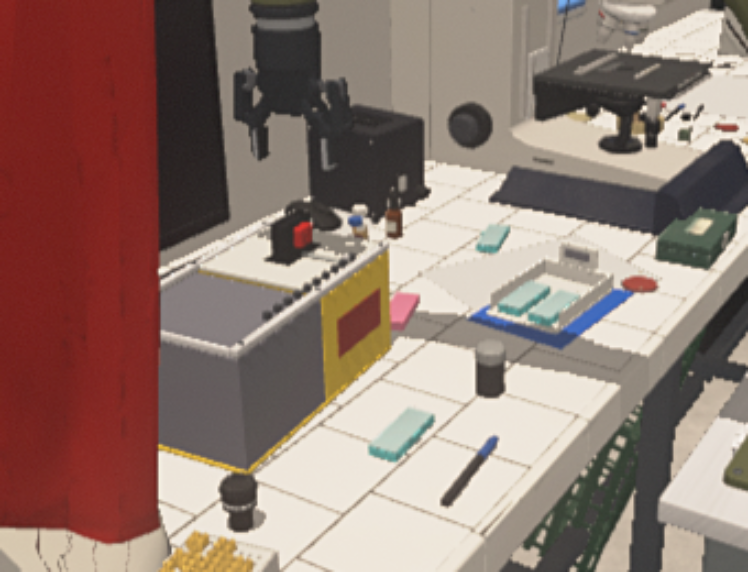

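The side view agrees: the gripper hangs above the bin, the red button is at (303,235), and there are two bench mailers at (402,432) and (492,238). I'll triangulate the button.

```bash
python3 - <<'E'
from h import *
p=read_camera("side"); hsv=cv2.cvtColor(p["image"],cv2.COLOR_RGB2HSV)
m=(cv2.inRange(hsv,(0,150,120),(8,255,255))|cv2.inRange(hsv,(172,150,120),(180,255,255)))
m[:,:200]=0;m[250:]=0;m[:150]=0;m[:,260:]=0
c=np.argwhere(m)[:,::-1]; u=c.mean(0); print(len(c),u, at(p,u,.175))
print([proj(p,X) for X in([.620,.112,.175],[.630,.112,.175])])
s=read_state(); print(s["tool_pos"],s["orientation"])
E
```

```text
59 [217.57627119 186.76271186] [0.62624479 0.11627613 0.175     ]
[array([220.48137028, 186.70089791]), array([217.43213578, 185.97132265])]
[0.63688143 0.11638849 0.25674528] [-1.79829246e+02 -3.93561986e-02  9.50370720e+01]
```

Emit:
step_arm:
  plan:
    - {"dx": 3,"dy": 1,"dz": -30,"rx": 0,"ry": 0,"rz": 0,"hand": 100}
    - {"dx": 3,"dy": 1,"dz": -60,"rx": 0,"ry": 0,"rz": 0,"hand": 100}
    - {"dx": 3,"dy": 1,"dz": -73,"rx": 0,"ry": 0,"rz": 0,"hand": 80}
    - {"dx": 3,"dy": 1,"dz": -73,"rx": 0,"ry": 0,"rz": 0,"hand": 60}
    - {"dx": 3,"dy": 1,"dz": -73,"rx": 0,"ry": 0,"rz": 0,"hand": 50}
    - {"dx": 3,"dy": 1,"dz": -73,"rx": 0,"ry": 0,"rz": 0,"hand": 50}
  squeeze: 30

```text
clock: 3.5
tool_pos: [0.6426, 0.1176, 0.1873]
orientation: [179.7, -0.1, 95.0]
contact_force: [-0.7, -0.5, 0.6]
finger_gap: 0.502
finger_force: 0.0
```

Emit:
step_arm:
  plan:
    - {"dx": 0,"dy": 0,"dz": 0,"rx": 0,"ry": 0,"rz": 0,"hand": 0}
    - {"dx": 0,"dy": 0,"dz": 0,"rx": 0,"ry": 0,"rz": 0,"hand": 0}
    - {"dx": 0,"dy": 0,"dz": 0,"rx": 0,"ry": 0,"rz": 0,"hand": 0}
    - {"dx": 0,"dy": 0,"dz": 0,"rx": 0,"ry": 0,"rz": 0,"hand": 0}
    - {"dx": 0,"dy": 0,"dz": 0,"rx": 0,"ry": 0,"rz": 0,"hand": 0}
    - {"dx": 0,"dy": 0,"dz": 0,"rx": 0,"ry": 0,"rz": 0,"hand": 0}
    - {"dx": 0,"dy": 0,"dz": 0,"rx": 0,"ry": 0,"rz": 0,"hand": 0}
    - {"dx": 0,"dy": 0,"dz": 0,"rx": 0,"ry": 0,"rz": 0,"hand": 0}

```text
clock: 4.17
tool_pos: [0.6436, 0.1174, 0.1881]
orientation: [179.6, -0.1, 95.0]
contact_force: [1.1, 0.4, 8.3]
finger_gap: 0.267
finger_force: 37.6
```

Emit:
step_arm:
  plan:
    - {"dx": 0,"dy": 5,"dz": 2,"rx": 0,"ry": 0,"rz": 0,"hand": 0}
    - {"dx": -1,"dy": 10,"dz": 2,"rx": 0,"ry": 0,"rz": 0,"hand": 0}
    - {"dx": -1,"dy": 15,"dz": 2,"rx": 0,"ry": 0,"rz": 0,"hand": 0}
    - {"dx": -1,"dy": 15,"dz": 2,"rx": 0,"ry": 0,"rz": 0,"hand": 0}

```text
clock: 4.5
tool_pos: [0.6422, 0.1331, 0.1882]
orientation: [179.7, -0.1, 95.0]
contact_force: [5.4, 1.5, 1.3]
finger_gap: 0.266
finger_force: 36.4
```

```bash
python3 - <<'E'
from h import *
p=read_camera("side"); cv2.imwrite("pics/s2.png",cv2.resize(p["image"][130:270,120:300,::-1],None,fx=4,fy=4))
s=read_state(); print(s["tool_pos"],s["contact_force"],s["finger_gap"],s["finger_force"])
E
```

```text
[0.64215633 0.1331151  0.18814861] [4.03358937 1.96599679 2.90772192] 0.2661140458690839 36.501582412747666
```

View pics/s2.png

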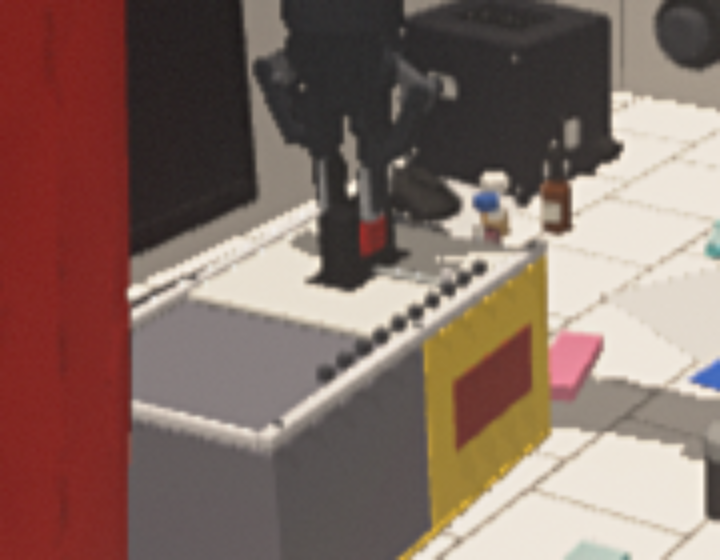

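The pad is pressing the red button at (372,235) and the lid has followed about 15 mm with little force. I'll continue to the open end.

Emit:
step_arm:
  plan:
    - {"dx": -2,"dy": 20,"dz": 0,"rx": 0,"ry": 0,"rz": 0,"hand": 0}
    - {"dx": -3,"dy": 40,"dz": 0,"rx": 0,"ry": 0,"rz": 0,"hand": 0}
    - {"dx": -5,"dy": 60,"dz": 0,"rx": 0,"ry": 0,"rz": 0,"hand": 0}
    - {"dx": -7,"dy": 80,"dz": 0,"rx": 0,"ry": 0,"rz": 0,"hand": 0}
    - {"dx": -8,"dy": 100,"dz": 0,"rx": 0,"ry": 0,"rz": 0,"hand": 0}
    - {"dx": -10,"dy": 120,"dz": 0,"rx": 0,"ry": 0,"rz": 0,"hand": 0}
    - {"dx": -11,"dy": 135,"dz": 0,"rx": 0,"ry": 0,"rz": 0,"hand": 0}
    - {"dx": -11,"dy": 143,"dz": 0,"rx": 0,"ry": 0,"rz": 0,"hand": 0}

```text
clock: 5.22
tool_pos: [0.6302, 0.273, 0.1881]
orientation: [179.8, 0.3, 95.0]
contact_force: [1.8, -13.4, 10.7]
finger_gap: 0.268
finger_force: 37.4
```

Emit:
step_arm:
  plan:
    - {"dx": 0,"dy": 0,"dz": 0,"rx": 0,"ry": 0,"rz": 0,"hand": 0}
    - {"dx": 0,"dy": 0,"dz": 0,"rx": 0,"ry": 0,"rz": 0,"hand": 0}

```text
clock: 5.38
tool_pos: [0.6302, 0.2729, 0.1881]
orientation: [179.8, 0.1, 94.9]
contact_force: [3.2, -2.7, 8.2]
finger_gap: 0.269
finger_force: 36.8
```

Emit:
step_arm:
  plan:
    - {"dx": 0,"dy": 0,"dz": 0,"rx": 0,"ry": 0,"rz": 0,"hand": 90}
    - {"dx": 0,"dy": 0,"dz": 0,"rx": 0,"ry": 0,"rz": 0,"hand": 90}
    - {"dx": 0,"dy": 0,"dz": 0,"rx": 0,"ry": 0,"rz": 0,"hand": 90}
    - {"dx": 0,"dy": 0,"dz": 0,"rx": 0,"ry": 0,"rz": 0,"hand": 90}
    - {"dx": 0,"dy": 0,"dz": 30,"rx": 0,"ry": 0,"rz": 0,"hand": 90}
    - {"dx": 0,"dy": 0,"dz": 65,"rx": 0,"ry": 0,"rz": 0,"hand": 90}
    - {"dx": 0,"dy": 0,"dz": 100,"rx": 0,"ry": 0,"rz": 0,"hand": 90}
    - {"dx": 0,"dy": 0,"dz": 130,"rx": 0,"ry": 0,"rz": 0,"hand": 90}

```text
clock: 6.05
tool_pos: [0.6287, 0.2748, 0.3183]
orientation: [180.0, -0.0, 95.0]
contact_force: [-0.4, 0.3, -0.2]
finger_gap: 0.898
finger_force: 0.0
```

```bash
python3 - <<'E'
from h import *
s=read_state(); print(np.round(s["tool_pos"],4),np.round(s["orientation"],1),np.round(s["q"],1))
p=read_camera("top"); save(p,"top1.png")
E
```

```text
[0.6287 0.2748 0.3183] [180.  -0.  95.] [-32.5  40.6  10.6  71.7  -7.4  68.4 -16.7]
```

View pics/top1.png

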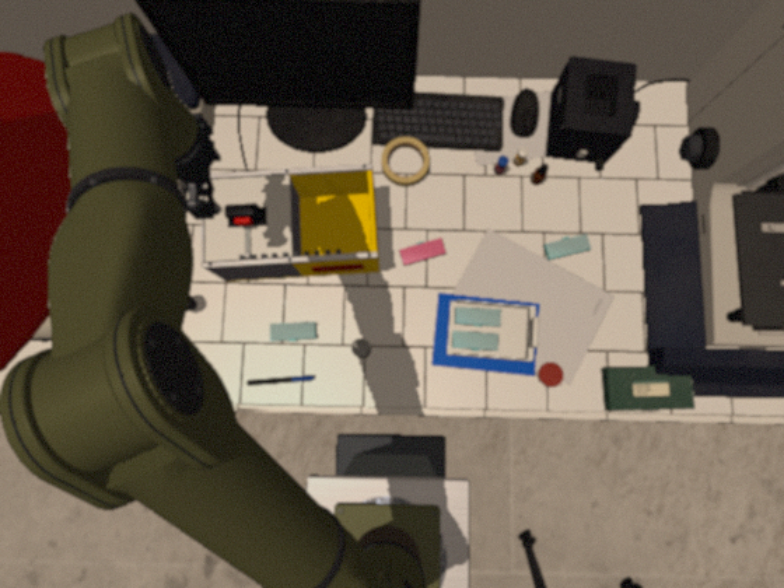

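The lid is parked fully open and the yellow mouth is clear at (335,220). Now to the scoop tab.

Emit:
step_arm:
  plan:
    - {"dx": -12,"dy": -35,"dz": 10,"rx": 0,"ry": 0,"rz": -0.11,"hand": 50}
    - {"dx": -24,"dy": -70,"dz": 10,"rx": 0,"ry": 0,"rz": -0.22,"hand": 50}
    - {"dx": -36,"dy": -105,"dz": 10,"rx": 0,"ry": 0,"rz": -0.33,"hand": 50}
    - {"dx": -48,"dy": -140,"dz": 10,"rx": 0,"ry": 0,"rz": -0.44,"hand": 50}
    - {"dx": -60,"dy": -175,"dz": 10,"rx": 0,"ry": 0,"rz": -0.55,"hand": 50}
    - {"dx": -72,"dy": -210,"dz": 10,"rx": 0,"ry": 0,"rz": -0.66,"hand": 50}
    - {"dx": -84,"dy": -245,"dz": 10,"rx": 0,"ry": 0,"rz": -0.77,"hand": 50}
    - {"dx": -96,"dy": -280,"dz": 10,"rx": 0,"ry": 0,"rz": -0.88,"hand": 50}

```text
clock: 6.77
tool_pos: [0.5316, -0.0066, 0.3261]
orientation: [-180.0, 0.0, 44.3]
contact_force: [0.8, -0.3, 0.6]
finger_gap: 0.502
finger_force: 0.0
```

Emit:
step_arm:
  plan:
    - {"dx": -12,"dy": -35,"dz": 0,"rx": 0,"ry": 0,"rz": -0.11,"hand": 50}
    - {"dx": -24,"dy": -70,"dz": -20,"rx": 0,"ry": 0,"rz": -0.22,"hand": 50}
    - {"dx": -36,"dy": -105,"dz": -40,"rx": 0,"ry": 0,"rz": -0.33,"hand": 50}
    - {"dx": -48,"dy": -140,"dz": -60,"rx": 0,"ry": 0,"rz": -0.44,"hand": 50}
    - {"dx": -60,"dy": -175,"dz": -80,"rx": 0,"ry": 0,"rz": -0.55,"hand": 50}
    - {"dx": -72,"dy": -210,"dz": -100,"rx": 0,"ry": 0,"rz": -0.66,"hand": 50}
    - {"dx": -84,"dy": -245,"dz": -120,"rx": 0,"ry": 0,"rz": -0.77,"hand": 50}
    - {"dx": -94,"dy": -275,"dz": -140,"rx": 0,"ry": 0,"rz": -0.85,"hand": 50}

```text
clock: 7.43
tool_pos: [0.4379, -0.2821, 0.1853]
orientation: [180.0, 0.0, -4.4]
contact_force: [1.5, -0.0, 0.1]
finger_gap: 0.5
finger_force: 0.0
```

Emit:
step_arm:
  plan:
    - {"dx": 0,"dy": 0,"dz": 0,"rx": 0,"ry": 0,"rz": 0,"hand": 50}

```text
clock: 7.52
tool_pos: [0.4334, -0.2871, 0.1836]
orientation: [179.8, 0.3, -4.9]
contact_force: [0.6, -0.6, 1.2]
finger_gap: 0.502
finger_force: 0.0
```

```bash
python3 - <<'E'
from h import *
s=read_state(); print(np.round(s["tool_pos"],4),np.round(s["orientation"],1),np.round(s["q"],1))
p=read_camera("side"); cv2.imwrite("pics/s3.png",cv2.resize(p["image"][110:270,270:420,::-1],None,fx=4,fy=4))
E
```

```text
[ 0.4334 -0.2871  0.1836] [179.8   0.3  -4.9] [ 10.5  39.3  29.8 111.8 -30.8  37.1 -35. ]
```

View pics/s3.png

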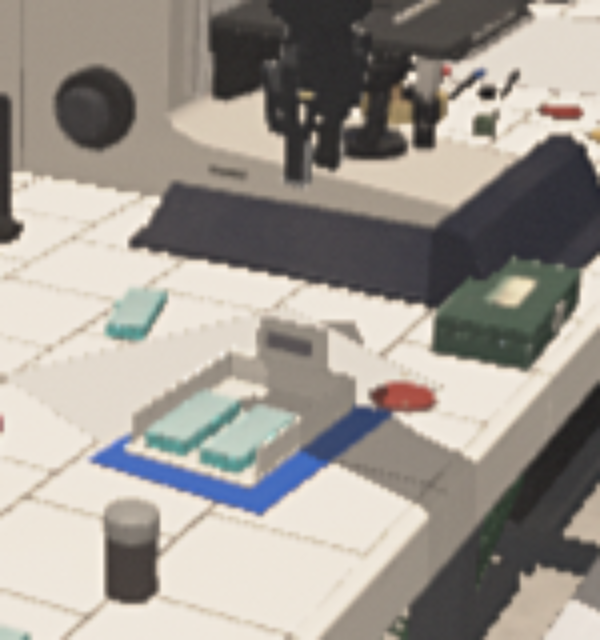

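The tab stands upright at (292,340) in the crop, with both mailers lying in front of it and free space on both sides. I'll check its position from this view.

```bash
python3 - <<'E'
from h import *
p=read_camera("side")
for u in((260,318),(325,334)): print(np.round(at(p,(u[0]/4+270-.4,u[1]/4+110-.4),.065)*1000))
s=read_state(); print(np.round(s["tool_pos"],4),np.round(s["orientation"],1))
E
```

```text
[ 468. -277.   65.]
[ 410. -273.   65.]
[ 0.4374 -0.2813  0.1853] [-1.8e+02  1.0e-01 -4.3e+00]
```

Emit:
step_arm:
  plan:
    - {"dx": 1,"dy": 1,"dz": -35,"rx": 0,"ry": 0,"rz": 0,"hand": 50}
    - {"dx": 1,"dy": 1,"dz": -70,"rx": 0,"ry": 0,"rz": 0,"hand": 50}
    - {"dx": 1,"dy": 1,"dz": -100,"rx": 0,"ry": 0,"rz": 0,"hand": 50}
    - {"dx": 1,"dy": 1,"dz": -127,"rx": 0,"ry": 0,"rz": 0,"hand": 50}
    - {"dx": 1,"dy": 1,"dz": -127,"rx": 0,"ry": 0,"rz": 0,"hand": 50}
    - {"dx": 1,"dy": 1,"dz": -127,"rx": 0,"ry": 0,"rz": 0,"hand": 30}
    - {"dx": 1,"dy": 1,"dz": -127,"rx": 0,"ry": 0,"rz": 0,"hand": 15}
  squeeze: 60

```text
clock: 8.2
tool_pos: [0.4411, -0.2792, 0.0608]
orientation: [180.0, -0.1, -4.0]
contact_force: [-0.4, 0.0, -0.5]
finger_gap: 0.228
finger_force: 0.0
```

Emit:
step_arm:
  plan:
    - {"dx": 0,"dy": 0,"dz": 0,"rx": 0,"ry": 0,"rz": 0,"hand": 0}
    - {"dx": 0,"dy": 0,"dz": 0,"rx": 0,"ry": 0,"rz": 0,"hand": 0}
    - {"dx": 0,"dy": 0,"dz": 0,"rx": 0,"ry": 0,"rz": 0,"hand": 0}
    - {"dx": 0,"dy": 0,"dz": 0,"rx": 0,"ry": 0,"rz": 0,"hand": 0}

```text
clock: 8.53
tool_pos: [0.4412, -0.2797, 0.0613]
orientation: [179.9, -0.2, -4.1]
contact_force: [0.3, 1.6, 8.3]
finger_gap: 0.109
finger_force: 59.2
```

Emit:
step_arm:
  plan:
    - {"dx": 0,"dy": 0,"dz": 10,"rx": 0,"ry": 0,"rz": 0,"hand": 0}
    - {"dx": 0,"dy": 0,"dz": 20,"rx": 0,"ry": 0,"rz": 0,"hand": 0}
    - {"dx": 0,"dy": 0,"dz": 30,"rx": 0,"ry": 0,"rz": 0,"hand": 0}

```text
clock: 8.78
tool_pos: [0.44, -0.2797, 0.0908]
orientation: [180.0, -0.0, -4.1]
contact_force: [-0.1, 0.2, -1.0]
finger_gap: 0.112
finger_force: 58.6
```

```bash
python3 - <<'E'
from h import *
from scipy.spatial.transform import Rotation as Ro
M=np.array([642,114,0.]); psi=np.radians(16); h=np.array([-np.sin(psi),np.cos(psi),0]); z=np.array([0,0,1.])
print("scoop x axis",np.cos(psi),np.sin(psi))
for th,zl in((-8,260),(0,200),(20,175),(40,172),(55,172),(70,172),(80,172)):
    t=np.radians(th); u=h*np.cos(t)-z*np.sin(t); n=h*np.sin(t)+z*np.cos(t)
    L=M-40*h+zl*z; T=L-164*u+55*n
    rv=(Ro.from_rotvec([0,0,psi])*Ro.from_rotvec([-t,0,0])*Ro.from_rotvec([0,0,np.radians(4)])).as_rotvec()
    print(th,np.round(T),"rotvec from current level -4yaw",np.round(rv,3))
# relative rotation from level psi
for th in(-8,20,40,55,70,80): print(th,np.round(-np.radians(th)*np.array([np.cos(psi),np.sin(psi),0]),3))
E
```

```text
scoop x axis 0.9612616959383189 0.27563735581699916
-8 [700. -88. 292.] rotvec from current level -4yaw [0.14  0.015 0.348]
0 [698. -82. 255.] rotvec from current level -4yaw [0.    0.    0.349]
20 [690. -55. 283.] rotvec from current level -4yaw [-0.349 -0.037  0.345]
40 [678. -11. 320.] rotvec from current level -4yaw [-0.698 -0.073  0.335]
55 [667.  28. 338.] rotvec from current level -4yaw [-0.959 -0.101  0.322]
70 [654.  71. 345.] rotvec from current level -4yaw [-1.221 -0.128  0.304]
80 [646. 100. 343.] rotvec from current level -4yaw [-1.395 -0.147  0.29 ]
-8 [0.134 0.038 0.   ]
20 [-0.336 -0.096 -0.   ]
40 [-0.671 -0.192 -0.   ]
55 [-0.923 -0.265 -0.   ]
70 [-1.174 -0.337 -0.   ]
80 [-1.342 -0.385 -0.   ]
```

Emit:
step_arm:
  plan:
    - {"dx": 0,"dy": 0,"dz": 20,"rx": 0.03,"ry": 0,"rz": 0,"hand": 0}
    - {"dx": 0,"dy": 0,"dz": 45,"rx": 0.06,"ry": 0,"rz": 0,"hand": 0}
    - {"dx": 0,"dy": 0,"dz": 70,"rx": 0.1,"ry": 0,"rz": 0.0,"hand": 0}
    - {"dx": 0,"dy": 0,"dz": 95,"rx": 0.14,"ry": 0,"rz": 0.0,"hand": 0}
    - {"dx": 5,"dy": 5,"dz": 120,"rx": 0.14,"ry": 0.0,"rz": 0.05,"hand": 0}
    - {"dx": 15,"dy": 12,"dz": 145,"rx": 0.14,"ry": 0.01,"rz": 0.1,"hand": 0}
    - {"dx": 30,"dy": 22,"dz": 170,"rx": 0.14,"ry": 0.01,"rz": 0.15,"hand": 0}
    - {"dx": 50,"dy": 36,"dz": 190,"rx": 0.14,"ry": 0.015,"rz": 0.2,"hand": 0}

```text
clock: 9.45
tool_pos: [0.4886, -0.2452, 0.2826]
orientation: [-172.2, 0.6, 7.3]
contact_force: [1.6, -0.7, -1.7]
finger_gap: 0.112
finger_force: 58.8
```

```bash
python3 - <<'E'
from h import *
s=read_state(); print(np.round(s["tool_pos"],4),np.round(s["orientation"],1),np.round(s["q"],1),s["finger_gap"])
p=read_camera("side"); save(p,"s4.png",1.2)
E
```

```text
[ 0.4886 -0.2452  0.2826] [-172.2    0.6    7.3] [  9.7  34.9  27.5  96.2 -24.2  60.3 -35.5] 0.11168671803496209
```

View pics/s4.png

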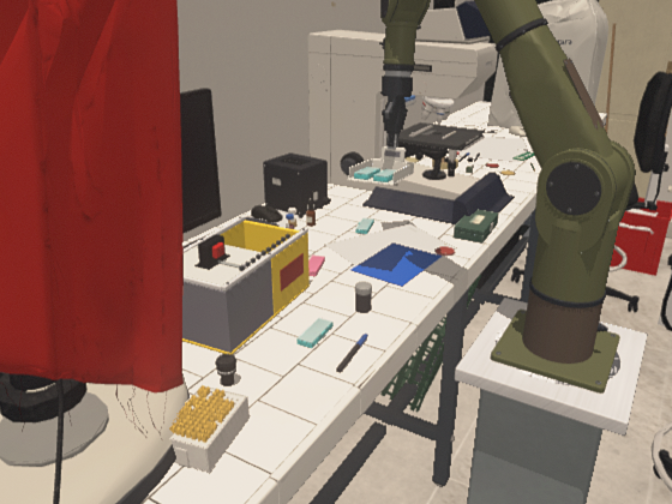

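The scoop is held at (385,160) with both mailers in it, and the way to the bin is free.

Emit:
step_arm:
  plan:
    - {"dx": 20,"dy": 15,"dz": 2,"rx": 0,"ry": 0,"rz": 0.02,"hand": 0}
    - {"dx": 40,"dy": 30,"dz": 4,"rx": 0,"ry": 0,"rz": 0.04,"hand": 0}
    - {"dx": 62,"dy": 46,"dz": 6,"rx": 0,"ry": 0,"rz": 0.06,"hand": 0}
    - {"dx": 84,"dy": 62,"dz": 8,"rx": 0,"ry": 0,"rz": 0.08,"hand": 0}
    - {"dx": 106,"dy": 78,"dz": 10,"rx": 0,"ry": 0,"rz": 0.1,"hand": 0}
    - {"dx": 128,"dy": 94,"dz": 10,"rx": 0,"ry": 0,"rz": 0.12,"hand": 0}
    - {"dx": 150,"dy": 110,"dz": 10,"rx": 0,"ry": 0,"rz": 0.14,"hand": 0}
    - {"dx": 170,"dy": 125,"dz": 10,"rx": 0,"ry": 0,"rz": 0.15,"hand": 0}

```text
clock: 10.17
tool_pos: [0.6605, -0.1172, 0.29]
orientation: [-172.0, 0.6, 16.0]
contact_force: [0.1, 0.4, -2.2]
finger_gap: 0.112
finger_force: 58.8
```

Emit:
step_arm:
  plan:
    - {"dx": 15,"dy": 11,"dz": 0,"rx": 0,"ry": 0,"rz": 0,"hand": 0}
    - {"dx": 28,"dy": 21,"dz": 0,"rx": 0,"ry": 0,"rz": 0,"hand": 0}
    - {"dx": 38,"dy": 29,"dz": 0,"rx": 0,"ry": 0,"rz": 0,"hand": 0}
    - {"dx": 41,"dy": 31,"dz": 0,"rx": 0,"ry": 0,"rz": 0,"hand": 0}
    - {"dx": 41,"dy": 31,"dz": 0,"rx": 0,"ry": 0,"rz": 0,"hand": 0}

```text
clock: 10.58
tool_pos: [0.7009, -0.0865, 0.2893]
orientation: [-172.0, 0.7, 16.1]
contact_force: [-1.0, -0.2, -1.5]
finger_gap: 0.11
finger_force: 58.8
```

```bash
python3 - <<'E'
from h import *
s=read_state(); print(np.round(s["tool_pos"],4),np.round(s["orientation"],1),np.round(s["q"],1),s["finger_gap"])
from scipy.spatial.transform import Rotation as Ro
R=Ro.from_euler("xyz",s["orientation"],degrees=True)
y=R.as_matrix()[:,1]; print("tool y",y.round(3))
for f in("top","side"): 
    p=read_camera(f)
    if f=="top": cv2.imwrite("pics/t2.png",cv2.resize(p["image"][50:300,80:430,::-1],None,fx=2,fy=2))
E
```

```text
[ 0.7009 -0.0865  0.2893] [-172.     0.7   16.1] [ -3.7  47.9  25.   65.3 -25.7  76.  -51.8] 0.10978089487091389
tool y [ 0.273 -0.952 -0.139]
```

View pics/t2.png

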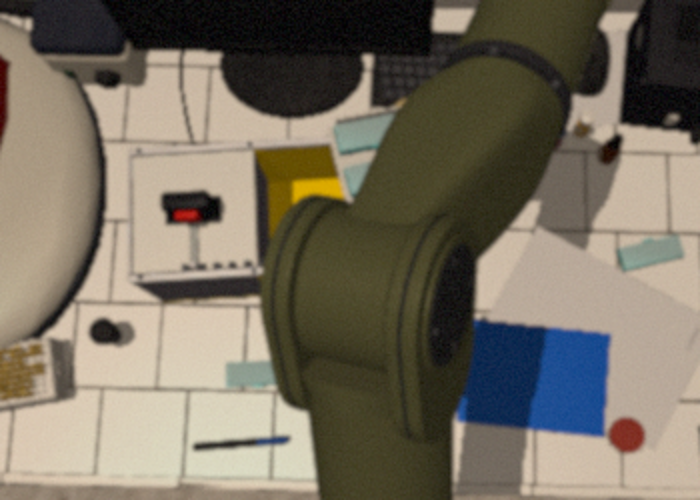

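Emit:
step_arm:
  plan:
    - {"dx": -3,"dy": 5,"dz": -34,"rx": -0.115,"ry": -0.033,"rz": 0,"hand": 0}
    - {"dx": -5,"dy": 13,"dz": -26,"rx": -0.235,"ry": -0.067,"rz": 0,"hand": 0}
    - {"dx": -8,"dy": 23,"dz": -16,"rx": -0.352,"ry": -0.101,"rz": 0,"hand": 0}
    - {"dx": -11,"dy": 32,"dz": -6,"rx": -0.47,"ry": -0.135,"rz": 0,"hand": 0}
    - {"dx": -14,"dy": 46,"dz": 8,"rx": -0.587,"ry": -0.168,"rz": 0,"hand": 0}
    - {"dx": -19,"dy": 62,"dz": 21,"rx": -0.705,"ry": -0.202,"rz": 0,"hand": 0}
    - {"dx": -23,"dy": 76,"dz": 31,"rx": -0.805,"ry": -0.231,"rz": 0,"hand": 0}
    - {"dx": -28,"dy": 95,"dz": 41,"rx": -0.923,"ry": -0.265,"rz": 0,"hand": 0}

```text
clock: 11.35
tool_pos: [0.6719, 0.0063, 0.3337]
orientation: [132.8, 0.1, 15.3]
contact_force: [0.8, -2.1, -1.3]
finger_gap: 0.107
finger_force: 59.5
```

Emit:
step_arm:
  plan:
    - {"dx": -5,"dy": 17,"dz": 8,"rx": -0.117,"ry": -0.034,"rz": 0,"hand": 0}
    - {"dx": -12,"dy": 37,"dz": 12,"rx": -0.235,"ry": -0.067,"rz": 0,"hand": 0}
    - {"dx": -17,"dy": 57,"dz": 15,"rx": -0.352,"ry": -0.101,"rz": 0,"hand": 0}
    - {"dx": -23,"dy": 75,"dz": 15,"rx": -0.453,"ry": -0.13,"rz": 0,"hand": 0}
    - {"dx": -23,"dy": 75,"dz": 15,"rx": -0.453,"ry": -0.13,"rz": 0,"hand": 0}
    - {"dx": -23,"dy": 75,"dz": 15,"rx": -0.453,"ry": -0.13,"rz": 0,"hand": 0}
    - {"dx": -23,"dy": 75,"dz": 15,"rx": -0.453,"ry": -0.13,"rz": 0,"hand": 0}
    - {"dx": -23,"dy": 75,"dz": 15,"rx": -0.453,"ry": -0.13,"rz": 0,"hand": 0}

```text
clock: 12.02
tool_pos: [0.6495, 0.0799, 0.3477]
orientation: [106.1, -0.1, 15.1]
contact_force: [0.5, -0.5, -0.5]
finger_gap: 0.11
finger_force: 59.7
```

```bash
python3 - <<'E'
from h import *
s=read_state(); print(np.round(s["tool_pos"],4),np.round(s["orientation"],1),np.round(s["q"],1),s["finger_gap"],s["contact_force"])
from scipy.spatial.transform import Rotation as Ro
print(Ro.from_euler("xyz",s["orientation"],degrees=True).as_matrix().round(2))
a=read_camera("top");b=read_camera("side")
cv2.imwrite("pics/t3.png",np.hstack([cv2.resize(a["image"][60:300,100:430,::-1],(400,300)),cv2.resize(b["image"][100:340,100:420,::-1],(400,300))]))
E
```

```text
[0.6495 0.0799 0.3477] [ 1.061e+02 -1.000e-01  1.510e+01] [-65.5  73.2  71.9  85.6   9.7  57.5 -99.1] 0.11012784651983996 [ 0.5084607  -0.49896383 -0.50365611]
[[ 0.97  0.07  0.25]
 [ 0.26 -0.27 -0.93]
 [ 0.    0.96 -0.28]]
```

View pics/t3.png

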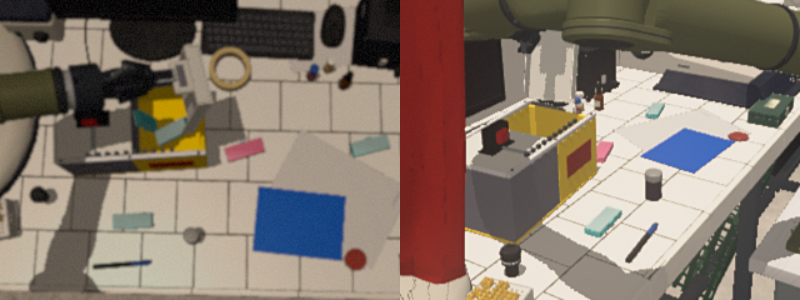

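The left half shows both mailers lying inside the yellow compartment, at (145,120) and (172,130), and the scoop is empty. I'll park it on free bench for now (the sheet, near x 0.59, y −0.2), so that the mat placing comes after all the mailers are in.

Emit:
step_arm:
  plan:
    - {"dx": 5,"dy": -19,"dz": 12,"rx": 0.117,"ry": 0.034,"rz": 0,"hand": 0}
    - {"dx": 11,"dy": -39,"dz": 12,"rx": 0.235,"ry": 0.067,"rz": 0,"hand": 0}
    - {"dx": 18,"dy": -60,"dz": 7,"rx": 0.352,"ry": 0.101,"rz": 0,"hand": 0}
    - {"dx": 23,"dy": -77,"dz": 0,"rx": 0.47,"ry": 0.135,"rz": 0,"hand": 0}
    - {"dx": 28,"dy": -95,"dz": -10,"rx": 0.587,"ry": 0.168,"rz": 0,"hand": 0}
    - {"dx": 33,"dy": -112,"dz": -20,"rx": 0.705,"ry": 0.202,"rz": 0,"hand": 0}
    - {"dx": 37,"dy": -127,"dz": -30,"rx": 0.822,"ry": 0.236,"rz": 0,"hand": 0}
    - {"dx": 41,"dy": -140,"dz": -40,"rx": 0.94,"ry": 0.27,"rz": 0,"hand": 0}

```text
clock: 12.78
tool_pos: [0.6906, -0.0603, 0.3089]
orientation: [162.3, 0.2, 15.6]
contact_force: [0.7, -1.1, -1.2]
finger_gap: 0.11
finger_force: 59.6
```

Emit:
step_arm:
  plan:
    - {"dx": 0,"dy": -15,"dz": -5,"rx": 0.12,"ry": 0.034,"rz": 0,"hand": 0}
    - {"dx": 0,"dy": -35,"dz": -10,"rx": 0.23,"ry": 0.066,"rz": 0,"hand": 0}
    - {"dx": -10,"dy": -60,"dz": -10,"rx": 0.321,"ry": 0.092,"rz": 0,"hand": 0}
    - {"dx": -20,"dy": -85,"dz": -10,"rx": 0.321,"ry": 0.092,"rz": 0,"hand": 0}
    - {"dx": -35,"dy": -115,"dz": -10,"rx": 0.321,"ry": 0.092,"rz": 0,"hand": 0}
    - {"dx": -50,"dy": -145,"dz": -10,"rx": 0.321,"ry": 0.092,"rz": 0,"hand": 0}
    - {"dx": -65,"dy": -175,"dz": -10,"rx": 0.321,"ry": 0.092,"rz": 0,"hand": 0}
    - {"dx": -80,"dy": -205,"dz": -10,"rx": 0.321,"ry": 0.092,"rz": 0,"hand": 0}

```text
clock: 13.45
tool_pos: [0.6085, -0.266, 0.2972]
orientation: [-178.9, 0.6, 15.7]
contact_force: [0.3, 0.5, -1.9]
finger_gap: 0.11
finger_force: 59.6
```

```bash
python3 - <<'E'
from h import *
s=read_state(); print(np.round(s["tool_pos"],4),np.round(s["orientation"],1),np.round(s["q"],1),s["finger_gap"])
from scipy.spatial.transform import Rotation as Ro
R=Ro.from_euler("xyz",s["orientation"],degrees=True)
T=Ro.from_euler("xyz",[180,0,-4],degrees=True)
print("rot to level -4:",(T*R.inv()).as_rotvec().round(3))
E
```

```text
[ 0.6085 -0.266   0.2972] [-178.9    0.6   15.7] [  6.5  42.2  27.9  77.3 -20.4  66.6 -37.6] 0.109553679861804
rot to level -4: [-0.018 -0.012 -0.344]
```

Emit:
step_arm:
  plan:
    - {"dx": -5,"dy": -7,"dz": -20,"rx": -0.01,"ry": -0.01,"rz": -0.1,"hand": 0}
    - {"dx": -11,"dy": -14,"dz": -55,"rx": -0.018,"ry": -0.012,"rz": -0.2,"hand": 0}
    - {"dx": -11,"dy": -14,"dz": -90,"rx": -0.018,"ry": -0.012,"rz": -0.3,"hand": 0}
    - {"dx": -11,"dy": -14,"dz": -125,"rx": -0.018,"ry": -0.012,"rz": -0.344,"hand": 0}
    - {"dx": -11,"dy": -14,"dz": -160,"rx": -0.018,"ry": -0.012,"rz": -0.344,"hand": 0}
    - {"dx": -11,"dy": -14,"dz": -190,"rx": -0.018,"ry": -0.012,"rz": -0.344,"hand": 0}
    - {"dx": -11,"dy": -14,"dz": -215,"rx": -0.018,"ry": -0.012,"rz": -0.344,"hand": 0}
    - {"dx": -11,"dy": -14,"dz": -225,"rx": -0.018,"ry": -0.012,"rz": -0.344,"hand": 0}

```text
clock: 14.12
tool_pos: [0.597, -0.2769, 0.0682]
orientation: [-179.9, 0.3, -3.9]
contact_force: [-0.5, -0.3, -1.5]
finger_gap: 0.109
finger_force: 59.6
```

Emit:
step_arm:
  plan:
    - {"dx": 0,"dy": 0,"dz": -5,"rx": 0,"ry": 0,"rz": 0,"hand": 0}
    - {"dx": 0,"dy": 0,"dz": -9,"rx": 0,"ry": 0,"rz": 0,"hand": 0}
    - {"dx": 0,"dy": 0,"dz": -12,"rx": 0,"ry": 0,"rz": 0,"hand": 0}
    - {"dx": 0,"dy": 0,"dz": -12,"rx": 0,"ry": 0,"rz": 0,"hand": 0}

```text
clock: 14.45
tool_pos: [0.6005, -0.2772, 0.0596]
orientation: [-180.0, -0.1, -3.8]
contact_force: [0.8, 0.2, -1.4]
finger_gap: 0.113
finger_force: 59.6
```

Emit:
step_arm:
  plan:
    - {"dx": 0,"dy": 0,"dz": -2,"rx": 0,"ry": 0,"rz": 0,"hand": 0}
    - {"dx": 0,"dy": 0,"dz": -2,"rx": 0,"ry": 0,"rz": 0,"hand": 45}
    - {"dx": 0,"dy": 0,"dz": -2,"rx": 0,"ry": 0,"rz": 0,"hand": 45}
    - {"dx": 0,"dy": 0,"dz": -2,"rx": 0,"ry": 0,"rz": 0,"hand": 45}
    - {"dx": 0,"dy": 0,"dz": 30,"rx": 0,"ry": 0,"rz": 0,"hand": 45}
    - {"dx": 0,"dy": 0,"dz": 65,"rx": 0,"ry": 0,"rz": 0,"hand": 45}
    - {"dx": 0,"dy": 0,"dz": 105,"rx": 0,"ry": 0,"rz": 0,"hand": 45}
    - {"dx": -80,"dy": 60,"dz": 140,"rx": 0,"ry": 0,"rz": 0,"hand": 80}

```text
clock: 15.12
tool_pos: [0.5773, -0.26, 0.1839]
orientation: [179.4, -1.0, -3.8]
contact_force: [2.2, -2.0, 1.2]
finger_gap: 0.574
finger_force: 0.0
```

```bash
cat >> h.py <<'E'
def fine(p,uv,z=.014,k=22):
    # local teal-vs-white by red-green difference, subpixel contour rectangle
    c,r=int(uv[0]),int(uv[1]); a=p["image"][r-k:r+k,c-k:c+k].astype(float)
    d=cv2.resize(cv2.GaussianBlur(a[...,1]-a[...,0],(3,3),0),None,fx=4,fy=4,interpolation=cv2.INTER_CUBIC)
    m=((d>2)*255).astype(np.uint8)
    cs=cv2.findContours(m,cv2.RETR_EXTERNAL,cv2.CHAIN_APPROX_NONE)[0]; cn=max(cs,key=cv2.contourArea)[:,0,:]
    P=np.array([at(p,((u[0]+.5)/4-.5+c-k,(u[1]+.5)/4-.5+r-k),z)[:2] for u in cn])*1000
    R=cv2.minAreaRect(P.astype(np.float32)); b=cv2.boxPoints(R); e=max([b[1]-b[0],b[2]-b[1]],key=np.linalg.norm)
    return np.round(R[0],1),np.round(R[1],1),round(float(np.degrees(np.arctan2(e[1],e[0]))%180),1)
E
python3 - <<'E'
from h import *
s=read_state(); print(np.round(s["tool_pos"],4),np.round(s["orientation"],1),np.round(s["q"],1))
p=read_camera("top"); q=read_camera("side")
print(fine(p,(210,236)),fine(p,(405,176)))
cv2.imwrite("pics/t4.png",np.hstack([cv2.resize(p["image"][60:300,100:430,::-1],(400,300)),cv2.resize(q["image"][100:340,100:420,::-1],(400,300))]))
for u in((402/2.2+80,432/2.2+80),(492/2.2+80,238/2.2+80)): print(np.round(at(q,u,.010)*1000))
E
```

```text
[ 0.5773 -0.26    0.1839] [179.4  -1.   -3.8] [  4.2  46.2  29.7  93.5 -29.1  47.  -47.6]Traceback (most recent call last):
  File "<stdin>", line 4, in <module>
  File "h.py", line 30, in fine
    cs=cv2.findContours(m,cv2.RETR_EXTERNAL,cv2.CHAIN_APPROX_NONE)[0]; cn=max(cs,key=cv2.contourArea)[:,0,:]
                                                                          ~~~^^^^^^^^^^^^^^^^^^^^^^^^
ValueError: max() iterable argument is empty
```

Emit:
step_arm:
  plan:
    - {"dx": -5,"dy": 20,"dz": 30,"rx": 0,"ry": 0,"rz": 0.1,"hand": 80}
    - {"dx": -5,"dy": 50,"dz": 60,"rx": 0,"ry": 0,"rz": 0.2,"hand": 80}
    - {"dx": -5,"dy": 85,"dz": 80,"rx": 0,"ry": 0,"rz": 0.3,"hand": 80}
    - {"dx": -5,"dy": 120,"dz": 100,"rx": 0,"ry": 0,"rz": 0.4,"hand": 80}
    - {"dx": -5,"dy": 155,"dz": 110,"rx": 0,"ry": 0,"rz": 0.5,"hand": 80}
    - {"dx": -5,"dy": 190,"dz": 110,"rx": 0,"ry": 0,"rz": 0.6,"hand": 80}
    - {"dx": -5,"dy": 225,"dz": 110,"rx": 0,"ry": 0,"rz": 0.7,"hand": 80}
    - {"dx": -5,"dy": 260,"dz": 110,"rx": 0,"ry": 0,"rz": 0.8,"hand": 80}

```text
clock: 15.88
tool_pos: [0.5634, 0.0089, 0.2878]
orientation: [-180.0, -0.0, 42.3]
contact_force: [0.9, -0.6, 0.5]
finger_gap: 0.804
finger_force: 0.0
```

Emit:
step_arm:
  plan:
    - {"dx": 5,"dy": 35,"dz": 0,"rx": 0,"ry": 0,"rz": 0.1,"hand": 80}
    - {"dx": 10,"dy": 70,"dz": 0,"rx": 0,"ry": 0,"rz": 0.2,"hand": 80}
    - {"dx": 15,"dy": 105,"dz": 0,"rx": 0,"ry": 0,"rz": 0.3,"hand": 80}
    - {"dx": 20,"dy": 140,"dz": 0,"rx": 0,"ry": 0,"rz": 0.4,"hand": 80}
    - {"dx": 25,"dy": 175,"dz": 0,"rx": 0,"ry": 0,"rz": 0.5,"hand": 80}
    - {"dx": 30,"dy": 210,"dz": 0,"rx": 0,"ry": 0,"rz": 0.6,"hand": 80}
    - {"dx": 35,"dy": 245,"dz": 0,"rx": 0,"ry": 0,"rz": 0.7,"hand": 80}
    - {"dx": 40,"dy": 275,"dz": 0,"rx": 0,"ry": 0,"rz": 0.8,"hand": 80}

```text
clock: 16.55
tool_pos: [0.6031, 0.2852, 0.2872]
orientation: [-179.9, -0.0, 88.2]
contact_force: [0.2, -0.3, 0.1]
finger_gap: 0.794
finger_force: 0.0
```

```bash
python3 - <<'E'
from h import *
s=read_state(); print(np.round(s["tool_pos"],4),np.round(s["orientation"],1),np.round(s["q"],1))
p=read_camera("top"); q=read_camera("side")
np.save("p.npy",p,allow_pickle=True); np.save("q.npy",q,allow_pickle=True)
for u in((210,236),(405,176)):
    try: print(fine(p,u))
    except Exception as e: print(e)
cv2.imwrite("pics/t4.png",np.hstack([cv2.resize(p["image"][60:300,100:430,::-1],(400,300)),cv2.resize(q["image"][100:340,100:420,::-1],(400,300))]))
E
```

```text
[0.6031 0.2852 0.2872] [-179.9   -0.    88.2] [-34.3  40.2  10.   78.2  -7.4  62.3 -24.9]
(array([431.9, 197.9]), array([39. , 94.6]), 92.8)
(array([ 624.1, -360.2]), array([40.5, 94.5]), 105.7)
```

View pics/t4.png

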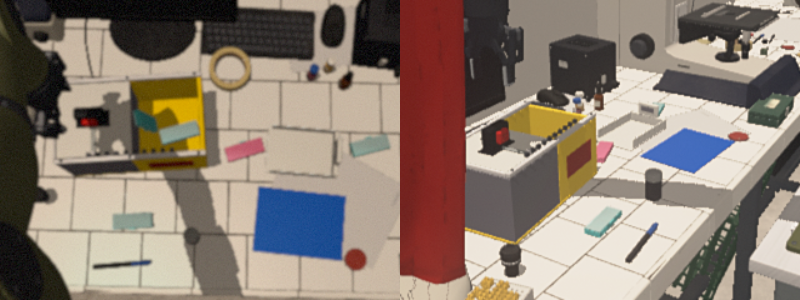

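Both bench mailers are visible (left half: (133,220) and (370,146)), the scoop is parked between them, and two mailers are in the bin. Picking the near mailer now.

Emit:
step_arm:
  plan:
    - {"dx": -32,"dy": -16,"dz": 0,"rx": 0,"ry": 0,"rz": 0.02,"hand": 75}
    - {"dx": -66,"dy": -33,"dz": 0,"rx": 0,"ry": 0,"rz": 0.04,"hand": 75}
    - {"dx": -100,"dy": -51,"dz": -10,"rx": 0,"ry": 0,"rz": 0.06,"hand": 75}
    - {"dx": -135,"dy": -69,"dz": -20,"rx": 0,"ry": 0,"rz": 0.08,"hand": 75}
    - {"dx": -170,"dy": -87,"dz": -35,"rx": 0,"ry": 0,"rz": 0.08,"hand": 75}
    - {"dx": -170,"dy": -87,"dz": -75,"rx": 0,"ry": 0,"rz": 0.08,"hand": 75}
    - {"dx": -170,"dy": -87,"dz": -115,"rx": 0,"ry": 0,"rz": 0.08,"hand": 75}
    - {"dx": -170,"dy": -87,"dz": -155,"rx": 0,"ry": 0,"rz": 0.08,"hand": 75}

```text
clock: 17.32
tool_pos: [0.434, 0.1946, 0.1321]
orientation: [179.9, -0.0, 92.4]
contact_force: [0.8, 0.5, 0.3]
finger_gap: 0.745
finger_force: 0.0
```

Emit:
step_arm:
  plan:
    - {"dx": 0,"dy": 0,"dz": -35,"rx": 0,"ry": 0,"rz": 0,"hand": 75}
    - {"dx": 0,"dy": 0,"dz": -70,"rx": 0,"ry": 0,"rz": 0,"hand": 75}
    - {"dx": 0,"dy": 0,"dz": -70,"rx": 0,"ry": 0,"rz": 0,"hand": 75}
  squeeze: 30

```text
clock: 17.57
tool_pos: [0.4302, 0.1929, 0.0566]
orientation: [-179.4, 0.3, 92.4]
contact_force: [0.4, -0.4, 0.2]
finger_gap: 0.752
finger_force: 0.0
```

Emit:
step_arm:
  plan:
    - {"dx": 1,"dy": 3,"dz": -15,"rx": 0,"ry": 0,"rz": 0,"hand": 65}
    - {"dx": 1,"dy": 3,"dz": -28,"rx": 0,"ry": 0,"rz": 0,"hand": 65}
    - {"dx": 1,"dy": 3,"dz": -30,"rx": 0,"ry": 0,"rz": 0,"hand": 65}
    - {"dx": 1,"dy": 3,"dz": -30,"rx": 0,"ry": 0,"rz": 0,"hand": 0}
    - {"dx": 1,"dy": 3,"dz": -30,"rx": 0,"ry": 0,"rz": 0,"hand": 0}
    - {"dx": 1,"dy": 3,"dz": -30,"rx": 0,"ry": 0,"rz": 0,"hand": 0}
    - {"dx": 1,"dy": 3,"dz": -30,"rx": 0,"ry": 0,"rz": 0,"hand": 0}
    - {"dx": 1,"dy": 3,"dz": -30,"rx": 0,"ry": 0,"rz": 0,"hand": 0}

```text
clock: 18.23
tool_pos: [0.4348, 0.1983, 0.0329]
orientation: [-180.0, 0.0, 92.4]
contact_force: [0.0, 0.3, 0.3]
finger_gap: 0.002
finger_force: 0.0
```

Emit:
step_arm:
  plan:
    - {"dx": 0,"dy": 0,"dz": 15,"rx": 0,"ry": 0,"rz": 0,"hand": 0}
    - {"dx": 0,"dy": 0,"dz": 45,"rx": 0,"ry": 0,"rz": 0,"hand": 0}
    - {"dx": 0,"dy": 0,"dz": 80,"rx": 0,"ry": 0,"rz": 0,"hand": 0}
    - {"dx": 0,"dy": 0,"dz": 115,"rx": 0,"ry": 0,"rz": 0,"hand": 0}
    - {"dx": 0,"dy": 0,"dz": 150,"rx": 0,"ry": 0,"rz": 0,"hand": 0}
    - {"dx": 10,"dy": -5,"dz": 185,"rx": 0,"ry": 0,"rz": 0,"hand": 0}
    - {"dx": 30,"dy": -15,"dz": 215,"rx": 0,"ry": 0,"rz": 0,"hand": 0}
    - {"dx": 60,"dy": -30,"dz": 230,"rx": 0,"ry": 0,"rz": 0,"hand": 0}

```text
clock: 18.9
tool_pos: [0.4939, 0.17, 0.2664]
orientation: [179.9, -0.1, 92.7]
contact_force: [1.0, 1.7, -1.2]
finger_gap: -0.001
finger_force: 0.0
```

```bash
python3 - <<'E'
from h import *
p=read_camera("top"); q=read_camera("side")
for u in((210,236),(405,176)):
    try: print(fine(p,u))
    except Exception as e: print(e)
hsv=cv2.cvtColor(q["image"],cv2.COLOR_RGB2HSV)
m=cv2.morphologyEx(cv2.inRange(hsv,(75,50,90),(100,255,255)),cv2.MORPH_OPEN,np.ones((2,2)))
for r in rect(q,m,.010): print(r)
cv2.imwrite("pics/t5.png",np.hstack([cv2.resize(p["image"][60:300,100:430,::-1],(400,300)),cv2.resize(q["image"][100:340,100:420,::-1],(400,300))]))
E
```

```text
(array([432.3, 194.7]), array([39.3, 88.5]), 92.1)
(array([ 624.3, -360.1]), array([40.6, 94.4]), 105.5)
(array([426., 212.]), array([36., 94.]), np.float32(93.2), array([263., 283.]), array([106., 152., 143.]))
```

View pics/t5.png

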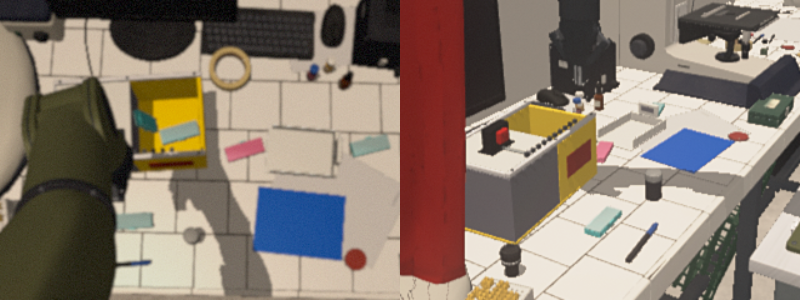

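The mailer has not moved. The fingers closed just above it because the pads sit farther back when part open, so I need about 11 mm more depth.

Emit:
step_arm:
  plan:
    - {"dx": -20,"dy": 11,"dz": -20,"rx": 0,"ry": 0,"rz": 0,"hand": 60}
    - {"dx": -45,"dy": 24,"dz": -50,"rx": 0,"ry": 0,"rz": 0,"hand": 60}
    - {"dx": -61,"dy": 33,"dz": -85,"rx": 0,"ry": 0,"rz": 0,"hand": 60}
    - {"dx": -61,"dy": 33,"dz": -120,"rx": 0,"ry": 0,"rz": 0,"hand": 60}
    - {"dx": -61,"dy": 33,"dz": -155,"rx": 0,"ry": 0,"rz": 0,"hand": 60}
    - {"dx": -61,"dy": 33,"dz": -190,"rx": 0,"ry": 0,"rz": 0,"hand": 60}
    - {"dx": -61,"dy": 33,"dz": -220,"rx": 0,"ry": 0,"rz": 0,"hand": 60}
    - {"dx": -61,"dy": 33,"dz": -230,"rx": 0,"ry": 0,"rz": 0,"hand": 60}

```text
clock: 19.67
tool_pos: [0.4311, 0.2003, 0.0288]
orientation: [-179.6, 0.2, 92.5]
contact_force: [-0.1, -0.3, 1.0]
finger_gap: 0.598
finger_force: 0.0
```

Emit:
step_arm:
  plan:
    - {"dx": 0,"dy": 0,"dz": -5,"rx": 0,"ry": 0,"rz": 0,"hand": 60}
    - {"dx": 0,"dy": 0,"dz": -10,"rx": 0,"ry": 0,"rz": 0,"hand": 60}
    - {"dx": 0,"dy": 0,"dz": -10,"rx": 0,"ry": 0,"rz": 0,"hand": 50}
    - {"dx": 0,"dy": 0,"dz": -10,"rx": 0,"ry": 0,"rz": 0,"hand": 30}
    - {"dx": 0,"dy": 0,"dz": -10,"rx": 0,"ry": 0,"rz": 0,"hand": 30}
    - {"dx": 0,"dy": 0,"dz": -10,"rx": 0,"ry": 0,"rz": 0,"hand": 30}

```text
clock: 20.17
tool_pos: [0.4341, 0.2015, 0.0232]
orientation: [180.0, -0.0, 92.4]
contact_force: [-0.4, -0.3, 0.3]
finger_gap: 0.301
finger_force: 0.0
```

```bash
python3 - <<'E'
from h import *
q=read_camera("side")
hsv=cv2.cvtColor(q["image"],cv2.COLOR_RGB2HSV)
m=cv2.morphologyEx(cv2.inRange(hsv,(75,50,90),(100,255,255)),cv2.MORPH_OPEN,np.ones((2,2)))
for r in rect(q,m,.010): print(r)
s=read_state(); print(s["tool_pos"],s["orientation"],s["finger_gap"],s["contact_force"])
n,l,st,_=cv2.connectedComponentsWithStats(m); print(st)
for X in([.434,.2015,0],[.434,.2015,.014],[.434,.25,.0],[.434,.15,.0]): print(proj(q,X))
cv2.imwrite("pics/s6.png",cv2.resize(q["image"][210:330,190:340,::-1],None,fx=5,fy=5))
E
```

```text
(array([426., 212.]), array([36., 94.]), np.float32(93.2), array([263., 283.]), array([100.5, 144.5, 136.5]))
[0.43393276 0.20145068 0.02300442] [1.79984365e+02 4.98471394e-03 9.24567653e+01] 0.3015838802970115 [0.45766858 0.11856363 0.02560042]
[[     0      0    560    420 235084]
 [   249    271     29     20    116]]
[262.59172177 279.41291315]
[262.51638491 274.50398731]
[251.50282386 288.94965073]
[273.62472885 269.92424314]
```

View pics/s6.png

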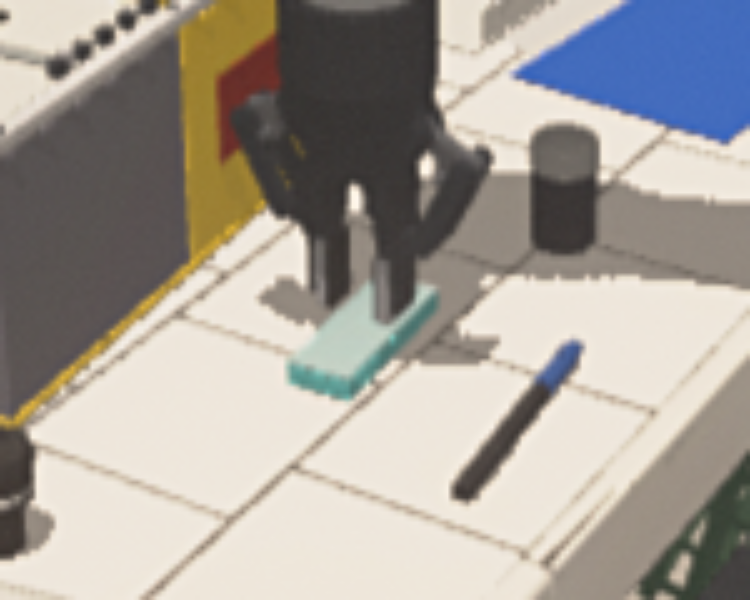

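The crop shows the fingertips, at (332,305) and (395,320), standing just above the mailer's top. So they are higher than the stated geometry suggests. I'll open and go down in small steps, watching the force.

Emit:
step_arm:
  plan:
    - {"dx": 0,"dy": 0,"dz": 3,"rx": 0,"ry": 0,"rz": 0,"hand": 65}
    - {"dx": 0,"dy": 3,"dz": 3,"rx": 0,"ry": 0,"rz": 0,"hand": 65}
    - {"dx": 0,"dy": 5,"dz": 3,"rx": 0,"ry": 0,"rz": 0,"hand": 65}
    - {"dx": 0,"dy": 5,"dz": -3,"rx": 0,"ry": 0,"rz": 0,"hand": 65}
    - {"dx": 0,"dy": 5,"dz": -6,"rx": 0,"ry": 0,"rz": 0,"hand": 65}
    - {"dx": 0,"dy": 5,"dz": -8,"rx": 0,"ry": 0,"rz": 0,"hand": 65}
    - {"dx": 0,"dy": 5,"dz": -8,"rx": 0,"ry": 0,"rz": 0,"hand": 65}

```text
clock: 20.8
tool_pos: [0.433, 0.2059, 0.0134]
orientation: [-179.9, 0.1, 92.4]
contact_force: [-0.2, -0.3, 0.4]
finger_gap: 0.65
finger_force: 0.0
```

Emit:
step_arm:
  plan:
    - {"dx": 0,"dy": 0,"dz": 0,"rx": 0,"ry": 0,"rz": 0,"hand": 45}
    - {"dx": 0,"dy": 0,"dz": 0,"rx": 0,"ry": 0,"rz": 0,"hand": 30}
    - {"dx": 0,"dy": 0,"dz": 0,"rx": 0,"ry": 0,"rz": 0,"hand": 30}
    - {"dx": 0,"dy": 0,"dz": 0,"rx": 0,"ry": 0,"rz": 0,"hand": 30}

```text
clock: 21.13
tool_pos: [0.4355, 0.206, 0.0153]
orientation: [179.8, 0.0, 92.4]
contact_force: [0.3, -0.1, 8.2]
finger_gap: 0.298
finger_force: 3.9
```

Emit:
step_arm:
  plan:
    - {"dx": 0,"dy": 0,"dz": 5,"rx": 0,"ry": 0,"rz": 0,"hand": 55}
    - {"dx": 0,"dy": 0,"dz": 5,"rx": 0,"ry": 0,"rz": 0,"hand": 58}
    - {"dx": 0,"dy": 0,"dz": 0,"rx": 0,"ry": 0,"rz": 0,"hand": 58}
    - {"dx": 0,"dy": 0,"dz": -5,"rx": 0,"ry": 0,"rz": 0,"hand": 58}
    - {"dx": 0,"dy": 0,"dz": -9,"rx": 0,"ry": 0,"rz": 0,"hand": 58}
    - {"dx": 0,"dy": 0,"dz": -9,"rx": 0,"ry": 0,"rz": 0,"hand": 58}

```text
clock: 21.63
tool_pos: [0.4327, 0.2059, 0.0038]
orientation: [-179.8, 0.1, 92.5]
contact_force: [0.6, 0.5, -0.0]
finger_gap: 0.582
finger_force: 0.0
```

Emit:
step_arm:
  plan:
    - {"dx": 0,"dy": 0,"dz": 0,"rx": 0,"ry": 0,"rz": 0,"hand": 45}
    - {"dx": 0,"dy": 0,"dz": 0,"rx": 0,"ry": 0,"rz": 0,"hand": 30}
    - {"dx": 0,"dy": 0,"dz": 0,"rx": 0,"ry": 0,"rz": 0,"hand": 30}
    - {"dx": 0,"dy": 0,"dz": 0,"rx": 0,"ry": 0,"rz": 0,"hand": 30}

```text
clock: 21.97
tool_pos: [0.4335, 0.2062, 0.0052]
orientation: [-179.9, 0.0, 92.5]
contact_force: [0.3, 0.8, -0.0]
finger_gap: 0.392
finger_force: 30.1
```

Grasped (gap 0.39, 30 N). Lifting and carrying it to the mouth.

Emit:
step_arm:
  plan:
    - {"dx": 0,"dy": 0,"dz": 30,"rx": 0,"ry": 0,"rz": 0,"hand": 0}
    - {"dx": 0,"dy": 0,"dz": 65,"rx": 0,"ry": 0,"rz": 0,"hand": 0}
    - {"dx": 0,"dy": 0,"dz": 105,"rx": 0,"ry": 0,"rz": 0,"hand": 0}
    - {"dx": 0,"dy": 0,"dz": 145,"rx": 0,"ry": 0,"rz": 0,"hand": 0}
    - {"dx": 10,"dy": -5,"dz": 185,"rx": 0,"ry": 0,"rz": 0,"hand": 0}
    - {"dx": 30,"dy": -15,"dz": 215,"rx": 0,"ry": 0,"rz": 0,"hand": 0}
    - {"dx": 62,"dy": -30,"dz": 225,"rx": 0,"ry": 0,"rz": 0.02,"hand": 0}
    - {"dx": 97,"dy": -45,"dz": 225,"rx": 0,"ry": 0,"rz": 0.04,"hand": 0}

```text
clock: 22.63
tool_pos: [0.5321, 0.1619, 0.2341]
orientation: [179.7, -0.1, 94.9]
contact_force: [-0.1, 0.4, -1.1]
finger_gap: 0.388
finger_force: 30.1
```

Emit:
step_arm:
  plan:
    - {"dx": 35,"dy": -15,"dz": 0,"rx": 0,"ry": 0,"rz": 0,"hand": 0}
    - {"dx": 70,"dy": -30,"dz": 0,"rx": 0,"ry": 0,"rz": 0,"hand": 0}
    - {"dx": 105,"dy": -45,"dz": 0,"rx": 0,"ry": 0,"rz": 0,"hand": 0}
    - {"dx": 112,"dy": -48,"dz": -20,"rx": 0,"ry": 0,"rz": 0,"hand": 0}
    - {"dx": 112,"dy": -48,"dz": -50,"rx": 0,"ry": 0,"rz": 0,"hand": 0}
    - {"dx": 112,"dy": -48,"dz": -80,"rx": 0,"ry": 0,"rz": 0,"hand": 0}
    - {"dx": 112,"dy": -48,"dz": -90,"rx": 0,"ry": 0,"rz": 0,"hand": 0}
    - {"dx": 112,"dy": -48,"dz": -90,"rx": 0,"ry": 0,"rz": 0,"hand": 0}

```text
clock: 23.3
tool_pos: [0.6396, 0.1129, 0.137]
orientation: [-179.5, 0.1, 94.8]
contact_force: [-0.6, -0.9, -1.6]
finger_gap: 0.391
finger_force: 30.1
```

Emit:
step_arm:
  plan:
    - {"dx": 0,"dy": 0,"dz": -15,"rx": 0,"ry": 0,"rz": 0,"hand": 0}
    - {"dx": 0,"dy": 0,"dz": -20,"rx": 0,"ry": 0,"rz": 0,"hand": 0}
    - {"dx": 0,"dy": 0,"dz": -20,"rx": 0,"ry": 0,"rz": 0,"hand": 60}
    - {"dx": 0,"dy": 0,"dz": -20,"rx": 0,"ry": 0,"rz": 0,"hand": 60}
    - {"dx": 0,"dy": 0,"dz": 5,"rx": 0,"ry": 0,"rz": 0,"hand": 60}
    - {"dx": 0,"dy": 0,"dz": 40,"rx": 0,"ry": 0,"rz": 0,"hand": 60}
    - {"dx": 0,"dy": 0,"dz": 80,"rx": 0,"ry": 0,"rz": 0,"hand": 60}
    - {"dx": 0,"dy": -15,"dz": 110,"rx": 0,"ry": 0,"rz": 0,"hand": 65}

```text
clock: 23.97
tool_pos: [0.6434, 0.1027, 0.2546]
orientation: [179.8, -0.2, 95.0]
contact_force: [0.4, 0.7, -0.3]
finger_gap: 0.647
finger_force: 0.0
```

Emit:
step_arm:
  plan:
    - {"dx": -1,"dy": -40,"dz": 0,"rx": 0,"ry": 0,"rz": 0.02,"hand": 65}
    - {"dx": -2,"dy": -80,"dz": 0,"rx": 0,"ry": 0,"rz": 0.04,"hand": 65}
    - {"dx": -3,"dy": -120,"dz": 0,"rx": 0,"ry": 0,"rz": 0.06,"hand": 65}
    - {"dx": -4,"dy": -160,"dz": 0,"rx": 0,"ry": 0,"rz": 0.08,"hand": 65}
    - {"dx": -5,"dy": -200,"dz": 0,"rx": 0,"ry": 0,"rz": 0.1,"hand": 65}
    - {"dx": -6,"dy": -240,"dz": 0,"rx": 0,"ry": 0,"rz": 0.12,"hand": 65}
    - {"dx": -7,"dy": -280,"dz": 0,"rx": 0,"ry": 0,"rz": 0.14,"hand": 65}
    - {"dx": -8,"dy": -320,"dz": 0,"rx": 0,"ry": 0,"rz": 0.16,"hand": 65}

```text
clock: 24.63
tool_pos: [0.6344, -0.224, 0.2521]
orientation: [180.0, 0.1, 104.0]
contact_force: [0.2, -0.8, -0.0]
finger_gap: 0.651
finger_force: 0.0
```

```bash
python3 - <<'E'
from h import *
s=read_state(); print(s["clock"],np.round(s["tool_pos"],4),np.round(s["orientation"],1),np.round(s["q"],1))
q=read_camera("side"); p=read_camera("top"); np.save("q.npy",q,allow_pickle=True)
for c,im in(("side",q),("top",p)):
    hsv=cv2.cvtColor(im["image"],cv2.COLOR_RGB2HSV)
    m=cv2.morphologyEx(cv2.inRange(hsv,(70,40 if c=="side" else 25,60),(100,255,255)),cv2.MORPH_OPEN,np.ones((2,2)))
    for r in rect(im,m,.010): print(c,r[:4])
print("B expected side px",proj(q,[.626,-.360,.007]), "in bin px",proj(p,[.642,.114,.03]))
E
```

```text
24.6333 [ 0.6344 -0.224   0.2521] [1.80e+02 1.00e-01 1.04e+02] [14.1 42.1  2.8 79.7 -2.1 58.2 31.2]
top (array([667., 180.]), array([73., 35.]), np.float32(64.2), array([219., 157.]))
top (array([631.,  96.]), array([23., 92.]), np.float32(98.7), array([245., 170.]))
B expected side px [303.10577383 188.06610185] in bin px [240.93707077 164.25661901]
```

```bash
python3 - <<'E'
from h import *
q=np.load("q.npy",allow_pickle=True).item()
hsv=cv2.cvtColor(q["image"],cv2.COLOR_RGB2HSV)
m=cv2.inRange(hsv,(75,40,70),(100,255,255))
n,l,st,c=cv2.connectedComponentsWithStats(m)
for i in range(1,n):
    if st[i,4]>8: print(st[i],c[i].round(1),np.round(at(q,c[i],.010)*1000))
p=read_camera("side")
for y in(-.32,-.36,-.40): print(proj(p,[.626+(-.36-y)*.28,y,.014]).round(1))
E
```

```text
[307 183   4   9  17] [308.5 187.2] [ 610. -371.   10.]
[300.5 190.5]
[303.1 186.2]
[305.7 182.1]
```

Emit:
step_arm:
  plan:
    - {"dx": -3,"dy": -40,"dz": 0,"rx": 0,"ry": 0,"rz": 0.01,"hand": 62}
    - {"dx": -6,"dy": -80,"dz": 0,"rx": 0,"ry": 0,"rz": 0.02,"hand": 62}
    - {"dx": -8,"dy": -115,"dz": -15,"rx": 0,"ry": 0,"rz": 0.03,"hand": 62}
    - {"dx": -8,"dy": -136,"dz": -45,"rx": 0,"ry": 0,"rz": 0.03,"hand": 62}
    - {"dx": -8,"dy": -136,"dz": -85,"rx": 0,"ry": 0,"rz": 0.03,"hand": 62}
    - {"dx": -8,"dy": -136,"dz": -125,"rx": 0,"ry": 0,"rz": 0.03,"hand": 62}
    - {"dx": -8,"dy": -136,"dz": -165,"rx": 0,"ry": 0,"rz": 0.03,"hand": 62}
    - {"dx": -8,"dy": -136,"dz": -205,"rx": 0,"ry": 0,"rz": 0.03,"hand": 62}

```text
clock: 25.45
tool_pos: [0.6279, -0.3562, 0.0449]
orientation: [179.9, 0.1, 105.7]
contact_force: [0.2, -0.4, -0.3]
finger_gap: 0.619
finger_force: 0.0
```

Emit:
step_arm:
  plan:
    - {"dx": 0,"dy": 0,"dz": 0,"rx": 0,"ry": 0,"rz": 0,"hand": 62}
    - {"dx": 0,"dy": 0,"dz": 0,"rx": 0,"ry": 0,"rz": 0,"hand": 62}

```text
clock: 25.62
tool_pos: [0.6258, -0.3556, 0.0439]
orientation: [-179.8, -0.2, 105.7]
contact_force: [0.8, -0.5, 0.4]
finger_gap: 0.62
finger_force: 0.0
```

Emit:
step_arm:
  plan:
    - {"dx": 0,"dy": -4,"dz": -15,"rx": 0,"ry": 0,"rz": 0,"hand": 62}
    - {"dx": 0,"dy": -4,"dz": -30,"rx": 0,"ry": 0,"rz": 0,"hand": 62}
    - {"dx": 0,"dy": -4,"dz": -40,"rx": 0,"ry": 0,"rz": 0,"hand": 60}
    - {"dx": 0,"dy": -4,"dz": -40,"rx": 0,"ry": 0,"rz": 0,"hand": 58}
    - {"dx": 0,"dy": -4,"dz": -40,"rx": 0,"ry": 0,"rz": 0,"hand": 45}
    - {"dx": 0,"dy": -4,"dz": -40,"rx": 0,"ry": 0,"rz": 0,"hand": 30}
    - {"dx": 0,"dy": -4,"dz": -40,"rx": 0,"ry": 0,"rz": 0,"hand": 30}
    - {"dx": 0,"dy": -4,"dz": -40,"rx": 0,"ry": 0,"rz": 0,"hand": 30}

```text
clock: 26.28
tool_pos: [0.6269, -0.3621, 0.0059]
orientation: [-180.0, 0.1, 105.6]
contact_force: [0.4, -0.5, -0.1]
finger_gap: 0.39
finger_force: 30.7
```

Emit:
step_arm:
  plan:
    - {"dx": 0,"dy": 0,"dz": 30,"rx": 0,"ry": 0,"rz": 0,"hand": 0}
    - {"dx": 0,"dy": 0,"dz": 70,"rx": 0,"ry": 0,"rz": 0,"hand": 0}
    - {"dx": 0,"dy": 0,"dz": 110,"rx": 0,"ry": 0,"rz": 0,"hand": 0}
    - {"dx": 0,"dy": 0,"dz": 150,"rx": 0,"ry": 0,"rz": 0,"hand": 0}
    - {"dx": 0,"dy": 10,"dz": 190,"rx": 0,"ry": 0,"rz": 0,"hand": 0}
    - {"dx": 0,"dy": 30,"dz": 225,"rx": 0,"ry": 0,"rz": -0.03,"hand": 0}
    - {"dx": 2,"dy": 65,"dz": 235,"rx": 0,"ry": 0,"rz": -0.06,"hand": 0}
    - {"dx": 4,"dy": 105,"dz": 235,"rx": 0,"ry": 0,"rz": -0.09,"hand": 0}

```text
clock: 26.95
tool_pos: [0.6321, -0.2601, 0.2455]
orientation: [179.6, 0.5, 100.1]
contact_force: [1.5, 0.9, -0.8]
finger_gap: 0.388
finger_force: 30.7
```

Emit:
step_arm:
  plan:
    - {"dx": 1,"dy": 40,"dz": 0,"rx": 0,"ry": 0,"rz": -0.02,"hand": 0}
    - {"dx": 2,"dy": 80,"dz": 0,"rx": 0,"ry": 0,"rz": -0.04,"hand": 0}
    - {"dx": 3,"dy": 120,"dz": 0,"rx": 0,"ry": 0,"rz": -0.06,"hand": 0}
    - {"dx": 4,"dy": 160,"dz": 0,"rx": 0,"ry": 0,"rz": -0.08,"hand": 0}
    - {"dx": 5,"dy": 200,"dz": 0,"rx": 0,"ry": 0,"rz": -0.1,"hand": 0}
    - {"dx": 6,"dy": 240,"dz": 0,"rx": 0,"ry": 0,"rz": -0.1,"hand": 0}
    - {"dx": 8,"dy": 280,"dz": 0,"rx": 0,"ry": 0,"rz": -0.1,"hand": 0}
    - {"dx": 10,"dy": 320,"dz": 0,"rx": 0,"ry": 0,"rz": -0.1,"hand": 0}

```text
clock: 27.62
tool_pos: [0.6402, 0.0652, 0.2407]
orientation: [-180.0, 0.0, 94.7]
contact_force: [0.7, -0.2, -0.4]
finger_gap: 0.393
finger_force: 30.7
```

Emit:
step_arm:
  plan:
    - {"dx": 1,"dy": 30,"dz": 0,"rx": 0,"ry": 0,"rz": 0,"hand": 0}
    - {"dx": 1,"dy": 48,"dz": 0,"rx": 0,"ry": 0,"rz": 0,"hand": 0}
    - {"dx": 1,"dy": 48,"dz": -15,"rx": 0,"ry": 0,"rz": 0,"hand": 0}
    - {"dx": 1,"dy": 48,"dz": -30,"rx": 0,"ry": 0,"rz": 0,"hand": 0}

```text
clock: 27.95
tool_pos: [0.642, 0.1142, 0.211]
orientation: [179.9, -0.0, 95.0]
contact_force: [-0.2, -1.5, -0.2]
finger_gap: 0.391
finger_force: 30.7
```

Emit:
step_arm:
  plan:
    - {"dx": 0,"dy": 0,"dz": -35,"rx": 0,"ry": 0,"rz": 0,"hand": 0}
    - {"dx": 0,"dy": 0,"dz": -70,"rx": 0,"ry": 0,"rz": 0,"hand": 0}
    - {"dx": 0,"dy": 0,"dz": -95,"rx": 0,"ry": 0,"rz": 0,"hand": 0}
    - {"dx": 0,"dy": 0,"dz": -95,"rx": 0,"ry": 0,"rz": 0,"hand": 60}
    - {"dx": 0,"dy": 0,"dz": -95,"rx": 0,"ry": 0,"rz": 0,"hand": 60}
    - {"dx": 0,"dy": 0,"dz": -60,"rx": 0,"ry": 0,"rz": 0,"hand": 60}
    - {"dx": 0,"dy": 0,"dz": -20,"rx": 0,"ry": 0,"rz": 0,"hand": 60}
    - {"dx": 0,"dy": 0,"dz": 20,"rx": 0,"ry": 0,"rz": 0,"hand": 60}

```text
clock: 28.62
tool_pos: [0.6422, 0.111, 0.234]
orientation: [179.9, 0.0, 94.7]
contact_force: [1.2, 0.3, 0.3]
finger_gap: 0.597
finger_force: 0.0
```

Emit:
step_arm:
  plan:
    - {"dx": -3,"dy": -35,"dz": 20,"rx": 0,"ry": 0,"rz": -0.11,"hand": 50}
    - {"dx": -6,"dy": -75,"dz": 20,"rx": 0,"ry": 0,"rz": -0.22,"hand": 50}
    - {"dx": -9,"dy": -115,"dz": 20,"rx": 0,"ry": 0,"rz": -0.33,"hand": 50}
    - {"dx": -12,"dy": -155,"dz": 20,"rx": 0,"ry": 0,"rz": -0.44,"hand": 50}
    - {"dx": -15,"dy": -190,"dz": 20,"rx": 0,"ry": 0,"rz": -0.55,"hand": 50}
    - {"dx": -18,"dy": -225,"dz": 20,"rx": 0,"ry": 0,"rz": -0.66,"hand": 50}
    - {"dx": -21,"dy": -260,"dz": 10,"rx": 0,"ry": 0,"rz": -0.77,"hand": 50}
    - {"dx": -24,"dy": -295,"dz": 0,"rx": 0,"ry": 0,"rz": -0.88,"hand": 50}

```text
clock: 29.28
tool_pos: [0.619, -0.1861, 0.2341]
orientation: [179.7, -0.2, 44.0]
contact_force: [0.9, 0.4, -0.6]
finger_gap: 0.499
finger_force: 0.0
```

```bash
python3 - <<'E'
from h import *
s=read_state(); print(s["clock"],np.round(s["tool_pos"],4),np.round(s["orientation"],1),np.round(s["q"],1))
p=read_camera("top")
hsv=cv2.cvtColor(p["image"],cv2.COLOR_RGB2HSV)
m=cv2.morphologyEx(cv2.inRange(hsv,(60,18,50),(105,255,255)),cv2.MORPH_OPEN,np.ones((2,2)))
for r in rect(p,m,.02): print(r[:4])
for c in([.72,.05,.15],[.57,.04,.15]): print(proj(p,c))
E
```

```text
29.2833 [ 0.619  -0.1861  0.2341] [179.7  -0.2  44. ] [  2.2  42.2  19.9  86.9 -16.6  53.4 -18.7]
(array([647., 133.]), array([165.,  64.]), np.float32(76.9), array([236., 163.]))
[261.97444243 123.82780404]
[264.03931694 179.69042181]
```

Emit:
step_arm:
  plan:
    - {"dx": -3,"dy": -15,"dz": 0,"rx": 0,"ry": 0,"rz": -0.11,"hand": 50}
    - {"dx": -6,"dy": -30,"dz": -10,"rx": 0,"ry": 0,"rz": -0.22,"hand": 50}
    - {"dx": -9,"dy": -45,"dz": -20,"rx": 0,"ry": 0,"rz": -0.33,"hand": 50}
    - {"dx": -12,"dy": -60,"dz": -30,"rx": 0,"ry": 0,"rz": -0.44,"hand": 50}
    - {"dx": -15,"dy": -75,"dz": -40,"rx": 0,"ry": 0,"rz": -0.55,"hand": 50}
    - {"dx": -18,"dy": -90,"dz": -50,"rx": 0,"ry": 0,"rz": -0.66,"hand": 50}
    - {"dx": -19,"dy": -94,"dz": -60,"rx": 0,"ry": 0,"rz": -0.77,"hand": 50}
    - {"dx": -19,"dy": -94,"dz": -70,"rx": 0,"ry": 0,"rz": -0.845,"hand": 50}

```text
clock: 30.0
tool_pos: [0.5993, -0.2805, 0.1629]
orientation: [179.9, -0.2, -4.5]
contact_force: [0.0, 0.4, 0.4]
finger_gap: 0.501
finger_force: 0.0
```

Emit:
step_arm:
  plan:
    - {"dx": 0,"dy": 0,"dz": 0,"rx": 0,"ry": 0,"rz": 0,"hand": 45}
    - {"dx": 0,"dy": 0,"dz": 0,"rx": 0,"ry": 0,"rz": 0,"hand": 45}

```text
clock: 30.17
tool_pos: [0.5995, -0.2774, 0.1618]
orientation: [-179.9, -0.1, -3.9]
contact_force: [0.3, 0.7, 1.0]
finger_gap: 0.451
finger_force: 0.0
```

```bash
python3 - <<'E'
from h import *
s=read_state(); print(s["clock"],np.round(s["tool_pos"],4),np.round(s["orientation"],1))
E
```

```text
30.1667 [ 0.5995 -0.2774  0.1618] [-1.799e+02 -1.000e-01 -3.900e+00]
```

Descend to TCP z ≈ 0.052, grip, and lift.

Emit:
step_arm:
  plan:
    - {"dx": 0,"dy": 0,"dz": -35,"rx": 0,"ry": 0,"rz": 0,"hand": 50}
    - {"dx": 0,"dy": 0,"dz": -70,"rx": 0,"ry": 0,"rz": 0,"hand": 50}
    - {"dx": 0,"dy": 0,"dz": -95,"rx": 0,"ry": 0,"rz": 0,"hand": 50}
    - {"dx": 0,"dy": 0,"dz": -110,"rx": 0,"ry": 0,"rz": 0,"hand": 50}
    - {"dx": 0,"dy": 0,"dz": -110,"rx": 0,"ry": 0,"rz": 0,"hand": 50}
    - {"dx": 0,"dy": 0,"dz": -110,"rx": 0,"ry": 0,"rz": 0,"hand": 20}
    - {"dx": 0,"dy": 0,"dz": -110,"rx": 0,"ry": 0,"rz": 0,"hand": 0}
    - {"dx": 0,"dy": 0,"dz": -110,"rx": 0,"ry": 0,"rz": 0,"hand": 0}
  squeeze: 60

```text
clock: 30.83
tool_pos: [0.6, -0.2788, 0.0528]
orientation: [180.0, -0.2, -4.1]
contact_force: [0.6, 0.5, -0.2]
finger_gap: 0.117
finger_force: 59.8
```

Emit:
step_arm:
  plan:
    - {"dx": 0,"dy": 0,"dz": 0,"rx": 0,"ry": 0,"rz": 0,"hand": 0}
    - {"dx": 0,"dy": 0,"dz": 0,"rx": 0,"ry": 0,"rz": 0,"hand": 0}
    - {"dx": 0,"dy": 0,"dz": 20,"rx": 0,"ry": 0,"rz": 0,"hand": 0}
    - {"dx": 0,"dy": 0,"dz": 50,"rx": 0,"ry": 0,"rz": 0,"hand": 0}
    - {"dx": 0,"dy": 0,"dz": 50,"rx": 0,"ry": 0,"rz": 0,"hand": 0}
    - {"dx": 0,"dy": 0,"dz": 50,"rx": 0,"ry": 0,"rz": 0,"hand": 0}

```text
clock: 31.33
tool_pos: [0.6, -0.279, 0.1029]
orientation: [179.9, -0.2, -4.1]
contact_force: [-0.3, -0.2, -2.3]
finger_gap: 0.122
finger_force: 59.8
```

```bash
python3 - <<'E'
from h import *
s=read_state(); print(s["clock"],np.round(s["tool_pos"],4),np.round(s["orientation"],1),s["finger_gap"],s["contact_force"])
E
```

```text
31.3333 [ 0.6    -0.279   0.1029] [179.9  -0.2  -4.1] 0.12193838032322801 [-0.31007408 -0.24495959 -2.34941927]
```

Emit:
step_arm:
  plan:
    - {"dx": -25,"dy": 1,"dz": 0,"rx": 0,"ry": 0,"rz": 0,"hand": 0}
    - {"dx": -55,"dy": 2,"dz": 0,"rx": 0,"ry": 0,"rz": 0,"hand": 0}
    - {"dx": -85,"dy": 3,"dz": 0,"rx": 0,"ry": 0,"rz": 0,"hand": 0}
    - {"dx": -115,"dy": 4,"dz": 0,"rx": 0,"ry": 0,"rz": 0,"hand": 0}
    - {"dx": -145,"dy": 4,"dz": 0,"rx": 0,"ry": 0,"rz": 0,"hand": 0}
    - {"dx": -165,"dy": 4,"dz": 0,"rx": 0,"ry": 0,"rz": 0,"hand": 0}
    - {"dx": -165,"dy": 4,"dz": -15,"rx": 0,"ry": 0,"rz": 0,"hand": 0}
    - {"dx": -165,"dy": 4,"dz": -32,"rx": 0,"ry": 0,"rz": 0,"hand": 0}

```text
clock: 32.0
tool_pos: [0.4321, -0.2744, 0.0685]
orientation: [-180.0, 0.0, -4.2]
contact_force: [0.3, 0.3, -1.6]
finger_gap: 0.116
finger_force: 59.8
```

Emit:
step_arm:
  plan:
    - {"dx": 0,"dy": 0,"dz": -6,"rx": 0,"ry": 0,"rz": 0,"hand": 0}
    - {"dx": 0,"dy": 0,"dz": -11,"rx": 0,"ry": 0,"rz": 0,"hand": 0}
    - {"dx": 0,"dy": 0,"dz": -14,"rx": 0,"ry": 0,"rz": 0,"hand": 0}
    - {"dx": 0,"dy": 0,"dz": -14,"rx": 0,"ry": 0,"rz": 0,"hand": 0}
    - {"dx": 0,"dy": 0,"dz": -14,"rx": 0,"ry": 0,"rz": 0,"hand": 0}

```text
clock: 32.42
tool_pos: [0.433, -0.2736, 0.0557]
orientation: [-179.9, 0.0, -4.1]
contact_force: [-3.4, 2.4, 16.1]
finger_gap: 0.119
finger_force: 61.8
```

Emit:
step_arm:
  plan:
    - {"dx": 0,"dy": 0,"dz": 1.5,"rx": 0,"ry": 0,"rz": 0,"hand": 0}
    - {"dx": 0,"dy": 0,"dz": 1.5,"rx": 0,"ry": 0,"rz": 0,"hand": 45}
    - {"dx": 0,"dy": 0,"dz": 1.5,"rx": 0,"ry": 0,"rz": 0,"hand": 45}
    - {"dx": 0,"dy": 0,"dz": 1.5,"rx": 0,"ry": 0,"rz": 0,"hand": 45}
    - {"dx": 0,"dy": 0,"dz": 30,"rx": 0,"ry": 0,"rz": 0,"hand": 45}
    - {"dx": 0,"dy": 0,"dz": 70,"rx": 0,"ry": 0,"rz": 0,"hand": 45}
    - {"dx": 0,"dy": 0,"dz": 110,"rx": 0,"ry": 0,"rz": 0,"hand": 45}
    - {"dx": 10,"dy": 20,"dz": 145,"rx": 0,"ry": 0,"rz": 0,"hand": 90}

```text
clock: 33.08
tool_pos: [0.4413, -0.2584, 0.2016]
orientation: [179.8, 0.0, -4.5]
contact_force: [1.4, -0.7, 1.0]
finger_gap: 0.576
finger_force: 0.0
```

Emit:
step_arm:
  plan:
    - {"dx": 10,"dy": 35,"dz": 30,"rx": 0,"ry": 0,"rz": 0.11,"hand": 90}
    - {"dx": 20,"dy": 70,"dz": 60,"rx": 0,"ry": 0,"rz": 0.22,"hand": 90}
    - {"dx": 32,"dy": 105,"dz": 90,"rx": 0,"ry": 0,"rz": 0.33,"hand": 90}
    - {"dx": 44,"dy": 140,"dz": 110,"rx": 0,"ry": 0,"rz": 0.44,"hand": 90}
    - {"dx": 56,"dy": 175,"dz": 120,"rx": 0,"ry": 0,"rz": 0.55,"hand": 90}
    - {"dx": 68,"dy": 210,"dz": 120,"rx": 0,"ry": 0,"rz": 0.66,"hand": 90}
    - {"dx": 80,"dy": 245,"dz": 120,"rx": 0,"ry": 0,"rz": 0.77,"hand": 90}
    - {"dx": 92,"dy": 280,"dz": 120,"rx": 0,"ry": 0,"rz": 0.88,"hand": 90}

```text
clock: 33.75
tool_pos: [0.5359, 0.0286, 0.3197]
orientation: [-180.0, -0.0, 46.7]
contact_force: [1.3, -1.2, 0.3]
finger_gap: 0.903
finger_force: 0.0
```

Emit:
step_arm:
  plan:
    - {"dx": 10,"dy": 35,"dz": 0,"rx": 0,"ry": 0,"rz": 0.11,"hand": 90}
    - {"dx": 20,"dy": 70,"dz": 0,"rx": 0,"ry": 0,"rz": 0.22,"hand": 90}
    - {"dx": 32,"dy": 105,"dz": 0,"rx": 0,"ry": 0,"rz": 0.33,"hand": 90}
    - {"dx": 44,"dy": 140,"dz": 0,"rx": 0,"ry": 0,"rz": 0.44,"hand": 90}
    - {"dx": 56,"dy": 175,"dz": 0,"rx": 0,"ry": 0,"rz": 0.55,"hand": 90}
    - {"dx": 68,"dy": 210,"dz": 0,"rx": 0,"ry": 0,"rz": 0.66,"hand": 90}
    - {"dx": 80,"dy": 230,"dz": 0,"rx": 0,"ry": 0,"rz": 0.77,"hand": 90}
    - {"dx": 92,"dy": 240,"dz": 0,"rx": 0,"ry": 0,"rz": 0.85,"hand": 90}

```text
clock: 34.42
tool_pos: [0.6264, 0.2717, 0.318]
orientation: [-179.8, -0.1, 95.7]
contact_force: [0.6, 0.3, 0.2]
finger_gap: 0.901
finger_force: 0.0
```

```bash
python3 - <<'E'
from h import *
s=read_state(); print(s["clock"],np.round(s["tool_pos"],4),np.round(s["orientation"],1),np.round(s["q"],1))
p=read_camera("top"); q=read_camera("side")
for n,z in(("scoop",.03),("mat",.003)):
    for r in trace(n,p): print(n,round(r["conf"],2),rect(p,r["mask"],z))
hsv=cv2.cvtColor(p["image"],cv2.COLOR_RGB2HSV)
m=cv2.morphologyEx(cv2.inRange(hsv,(60,18,50),(100,255,255)),cv2.MORPH_OPEN,np.ones((2,2)))
for r in rect(p,m,.02): print("teal",r[:4])
h2=cv2.cvtColor(q["image"],cv2.COLOR_RGB2HSV); m=cv2.inRange(h2,(75,40,70),(100,255,255))
n,l,st,c=cv2.connectedComponentsWithStats(m); print("side teal",[(st[i,4],c[i].round()) for i in range(1,n) if st[i,4]>6])
E
```

```text
34.4167 [0.6264 0.2717 0.318 ] [-1.798e+02 -1.000e-01  9.570e+01] [-32.   40.3   9.9  72.2  -7.1  68.2 -16. ]
scoop 0.7 [(array([ 437., -200.]), array([179., 109.]), np.float32(85.7), array([350., 238.]), array([200., 184., 163.]))]
scoop 0.64 [(array([656., 214.]), array([233., 365.]), np.float32(94.9), array([207., 160.]), array([115.,  96.,  70.]))]
mat 0.66 [(array([ 438., -195.]), array([215., 155.]), np.float32(85.0), array([342., 239.]), array([ 51.,  85., 147.]))]
mat 0.24 [(array([648., 105.]), array([38., 95.]), np.float32(98.2), array([245., 165.]), array([138., 155., 143.]))]
teal (array([646., 133.]), array([165.,  64.]), np.float32(76.9), array([236., 163.]))
side teal []
```

Emit:
step_arm:
  plan:
    - {"dx": 3,"dy": 0,"dz": -35,"rx": 0,"ry": 0,"rz": 0,"hand": 90}
    - {"dx": 3,"dy": 0,"dz": -70,"rx": 0,"ry": 0,"rz": 0,"hand": 90}
    - {"dx": 3,"dy": 0,"dz": -100,"rx": 0,"ry": 0,"rz": 0,"hand": 90}
    - {"dx": 3,"dy": 0,"dz": -125,"rx": 0,"ry": 0,"rz": 0,"hand": 90}
    - {"dx": 3,"dy": 0,"dz": -138,"rx": 0,"ry": 0,"rz": 0,"hand": 70}
    - {"dx": 3,"dy": 0,"dz": -138,"rx": 0,"ry": 0,"rz": 0,"hand": 50}
    - {"dx": 3,"dy": 0,"dz": -138,"rx": 0,"ry": 0,"rz": 0,"hand": 50}
  squeeze: 30

```text
clock: 35.2
tool_pos: [0.63, 0.2646, 0.1811]
orientation: [-179.9, 0.1, 94.9]
contact_force: [-0.6, -0.1, -0.1]
finger_gap: 0.502
finger_force: 0.0
```

Emit:
step_arm:
  plan:
    - {"dx": 0,"dy": 0,"dz": 0,"rx": 0,"ry": 0,"rz": 0,"hand": 0}
    - {"dx": 0,"dy": 0,"dz": 0,"rx": 0,"ry": 0,"rz": 0,"hand": 0}
    - {"dx": 0,"dy": 0,"dz": 0,"rx": 0,"ry": 0,"rz": 0,"hand": 0}
    - {"dx": 0,"dy": 0,"dz": 0,"rx": 0,"ry": 0,"rz": 0,"hand": 0}
    - {"dx": 0,"dy": 0,"dz": 0,"rx": 0,"ry": 0,"rz": 0,"hand": 0}
    - {"dx": 0,"dy": 0,"dz": 0,"rx": 0,"ry": 0,"rz": 0,"hand": 0}

```text
clock: 35.7
tool_pos: [0.6306, 0.265, 0.1831]
orientation: [-180.0, 0.1, 95.0]
contact_force: [-3.5, -3.2, 7.4]
finger_gap: 0.283
finger_force: 31.7
```

The hand sits about 7 mm off the button's middle; I'll regrip centred.

Emit:
step_arm:
  plan:
    - {"dx": 0,"dy": 0,"dz": 0,"rx": 0,"ry": 0,"rz": 0,"hand": 55}
    - {"dx": 0,"dy": 0,"dz": 0,"rx": 0,"ry": 0,"rz": 0,"hand": 55}
    - {"dx": 0,"dy": 4,"dz": 0,"rx": 0,"ry": 0,"rz": 0,"hand": 55}
    - {"dx": 0,"dy": 7,"dz": 0,"rx": 0,"ry": 0,"rz": 0,"hand": 55}
    - {"dx": 0,"dy": 7,"dz": 0,"rx": 0,"ry": 0,"rz": 0,"hand": 30}
    - {"dx": 0,"dy": 7,"dz": 0,"rx": 0,"ry": 0,"rz": 0,"hand": 0}
    - {"dx": 0,"dy": 7,"dz": 0,"rx": 0,"ry": 0,"rz": 0,"hand": 0}
    - {"dx": 0,"dy": 7,"dz": 0,"rx": 0,"ry": 0,"rz": 0,"hand": 0}
  squeeze: 35

```text
clock: 36.37
tool_pos: [0.6298, 0.2743, 0.1816]
orientation: [-179.9, -0.0, 95.1]
contact_force: [-3.5, 1.3, 5.5]
finger_gap: 0.277
finger_force: 36.0
```

Emit:
step_arm:
  plan:
    - {"dx": 0,"dy": -5,"dz": 0,"rx": 0,"ry": 0,"rz": 0,"hand": 0}
    - {"dx": 1,"dy": -10,"dz": 0,"rx": 0,"ry": 0,"rz": 0,"hand": 0}
    - {"dx": 1,"dy": -15,"dz": 0,"rx": 0,"ry": 0,"rz": 0,"hand": 0}
    - {"dx": 1,"dy": -15,"dz": 0,"rx": 0,"ry": 0,"rz": 0,"hand": 0}

```text
clock: 36.7
tool_pos: [0.6313, 0.2562, 0.1816]
orientation: [-179.9, 0.1, 94.9]
contact_force: [-2.9, -1.1, 6.3]
finger_gap: 0.275
finger_force: 36.1
```

Emit:
step_arm:
  plan:
    - {"dx": 2,"dy": -20,"dz": 0,"rx": 0,"ry": 0,"rz": 0,"hand": 0}
    - {"dx": 3,"dy": -40,"dz": 0,"rx": 0,"ry": 0,"rz": 0,"hand": 0}
    - {"dx": 5,"dy": -60,"dz": 0,"rx": 0,"ry": 0,"rz": 0,"hand": 0}
    - {"dx": 6,"dy": -80,"dz": 0,"rx": 0,"ry": 0,"rz": 0,"hand": 0}
    - {"dx": 8,"dy": -100,"dz": 0,"rx": 0,"ry": 0,"rz": 0,"hand": 0}
    - {"dx": 10,"dy": -120,"dz": 0,"rx": 0,"ry": 0,"rz": 0,"hand": 0}
    - {"dx": 11,"dy": -135,"dz": 0,"rx": 0,"ry": 0,"rz": 0,"hand": 0}
    - {"dx": 11,"dy": -141,"dz": 0,"rx": 0,"ry": 0,"rz": 0,"hand": 0}

```text
clock: 37.37
tool_pos: [0.6432, 0.1183, 0.1818]
orientation: [179.9, -0.2, 94.9]
contact_force: [0.3, 12.7, 4.6]
finger_gap: 0.281
finger_force: 35.7
```

Emit:
step_arm:
  plan:
    - {"dx": 0,"dy": -2,"dz": 0,"rx": 0,"ry": 0,"rz": 0,"hand": 0}
    - {"dx": 0,"dy": -2,"dz": 0,"rx": 0,"ry": 0,"rz": 0,"hand": 0}

```text
clock: 37.53
tool_pos: [0.6432, 0.1184, 0.1818]
orientation: [179.9, -0.3, 95.1]
contact_force: [-0.5, 5.7, 5.3]
finger_gap: 0.279
finger_force: 35.8
```

Emit:
step_arm:
  plan:
    - {"dx": 0,"dy": 0,"dz": 0,"rx": 0,"ry": 0,"rz": 0,"hand": 90}
    - {"dx": 0,"dy": 0,"dz": 0,"rx": 0,"ry": 0,"rz": 0,"hand": 90}
    - {"dx": 0,"dy": 0,"dz": 0,"rx": 0,"ry": 0,"rz": 0,"hand": 90}
    - {"dx": 0,"dy": 0,"dz": 0,"rx": 0,"ry": 0,"rz": 0,"hand": 90}
    - {"dx": 0,"dy": 0,"dz": 35,"rx": 0,"ry": 0,"rz": 0,"hand": 90}
    - {"dx": 0,"dy": 0,"dz": 70,"rx": 0,"ry": 0,"rz": 0,"hand": 90}
    - {"dx": 0,"dy": 20,"dz": 105,"rx": 0,"ry": 0,"rz": 0,"hand": 90}
    - {"dx": -10,"dy": 50,"dz": 135,"rx": 0,"ry": 0,"rz": 0,"hand": 90}

```text
clock: 38.2
tool_pos: [0.6361, 0.1587, 0.3178]
orientation: [179.7, 0.3, 94.5]
contact_force: [0.8, -0.5, 0.5]
finger_gap: 0.899
finger_force: 0.0
```

Emit:
step_arm:
  plan:
    - {"dx": 0,"dy": 40,"dz": 0,"rx": 0,"ry": 0,"rz": 0,"hand": 90}
    - {"dx": 0,"dy": 80,"dz": 0,"rx": 0,"ry": 0,"rz": 0,"hand": 90}
    - {"dx": 0,"dy": 115,"dz": 0,"rx": 0,"ry": 0,"rz": 0,"hand": 90}
    - {"dx": 0,"dy": 130,"dz": 0,"rx": 0,"ry": 0,"rz": 0,"hand": 90}
    - {"dx": 0,"dy": 130,"dz": 0,"rx": 0,"ry": 0,"rz": 0,"hand": 90}

```text
clock: 38.62
tool_pos: [0.6317, 0.3, 0.3139]
orientation: [-179.9, -0.2, 95.5]
contact_force: [-0.8, -0.2, 0.6]
finger_gap: 0.9
finger_force: 0.0
```

```bash
python3 - <<'E'
from h import *
s=read_state(); print(s["clock"],np.round(s["tool_pos"],4))
p=read_camera("top"); q=read_camera("side")
for c,im in(("top",p),("side",q)):
    hsv=cv2.cvtColor(im["image"],cv2.COLOR_RGB2HSV)
    m=(cv2.inRange(hsv,(0,150,120),(8,255,255))|cv2.inRange(hsv,(172,150,120),(180,255,255)))
    n,l,st,ce=cv2.connectedComponentsWithStats(m)
    for i in range(1,n):
        X=at(im,ce[i],.175)
        if st[i,4]>8 and .58<X[0]<.68 and 0<X[1]<.33: print(c,st[i],ce[i].round(1),np.round(X*1000))
E
```

```text
38.6167 [0.6317 0.3    0.3139]
top [231 151  10   5  39] [235.7 153.3] [631. 112. 175.]
side [214 181   8  11  48] [216.5 185.6] [634. 111. 175.]
```

```bash
python3 - <<'E'
from h import *
def red(im):
    h=cv2.cvtColor(im,cv2.COLOR_RGB2HSV)
    return cv2.inRange(h,(0,140,70),(9,255,255))|cv2.inRange(h,(170,140,70),(180,255,255))
W={"top":(225,140,30,30),"side":(198,170,40,40)}
for c in("top","side"):
    new=cv2.resize(read_camera(c)["image"],None,fx=1.4,fy=1.4)
    old=cv2.imread(f"pics/{c}0.png")[...,::-1].copy()
    x,y,w,h=[int(v*1.4) for v in W[c]]
    for n,im in(("old",old),("new",new)):
        a=im[y:y+h,x:x+w]; m=red(a); p=np.argwhere(m)[:,::-1]+[x,y]
        k=(a.max(2)<60); d=np.argwhere(k)[:,::-1]+[x,y]
        print(c,n,"red",len(p),p.mean(0).round(1),p.min(0),p.max(0),"dark",len(d),d.mean(0).round(1),d.min(0),d.max(0))
E
```

```text
top old red 126 [329.6 215.1] [322 211] [337 219] dark 548 [332.2 208.7] [315 200] [350 220]
top new red 132 [330.8 215.4] [323 211] [338 220] dark 554 [331.2 208.7] [315 199] [350 221]
side old red 154 [303.7 260.8] [299 253] [309 269] dark 707 [304.5 257.1] [284 237] [332 291]
side new red 145 [303.8 260.7] [299 253] [309 269] dark 703 [303.2 257.8] [282 237] [332 291]
```

The button and lid match the starting pictures to within a pixel, so the lid is shut and the button is out (locked).

```bash
python3 -c "
from rig import finish_job; print(finish_job())"
```

```text
the job is handed in; nothing more can be done
None
```

The job is handed in: all four mailers on the scene are in the bin, the empty scoop is back level on its mat, and the lid is shut with its button out (locked). The hand-in returned no verdict.

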